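# Put the kendama parts back on their own stations

## Task

All four kendama pieces stand on the wrong stations: swap them round so that the navy ball stands on the round turntable, the beech cup on the square sanding plate, the brass plug on the pocket scale's platform and the hardwood caliper block on the granite plate, each upright in the middle of its station. Which piece starts on which station changes; every home is occupied, so use the empty six-sided cork pad as the free spot, and never put a piece down on the bare cart top or tip one over.

Things in the scene. Friction and masses are not known exactly. Their poses are not given: they have to be found in the camera images.
- ball: Tama ball: a matte navy ball 60 mm in diameter with a flat 26 mm wide (the bevelled bore) at the bottom, on which it stands without rolling; 57 mm tall, widest 27 mm above the flat. About 75 g. Origin: centre of the flat; z runs up through the ball.
- cup: Sara cup: a plain unsanded beech cup, straight-sided, 46 mm outside diameter (38 mm at the chamfered foot), 42 mm tall, open at the top, hollow 26 mm deep with walls 4 mm thick. About 40 g. Origin: centre of the underside; z up through the mouth.
- plug: Thread insert plug: a brass threaded stud 18 mm in diameter (19 mm over the thread) standing on a flange 26 mm wide and 5 mm thick; 40 mm tall in all. About 70 g. Origin: centre of the flange's underside; z up.
- block: Caliper block: a dark hardwood block 64 mm long (its x) and 32 mm wide (its y), 32 mm tall, with an upright jaw 12 mm thick (along x) rising to 44 mm at each end, so that it looks like a U from the side. Best taken across its 32 mm width in the middle. About 60 g. Origin: centre of the underside; z up.
- turntable: Spray turntable, home of the tama ball: a round bare-aluminium disc 90 mm in diameter, with a thin dark ring line near its rim, on a narrower black base; it does not turn. Fixed to the cart. Origin: centre of its underside, on the cart top; the flat top that takes a piece is 20 mm above the origin and centred over it; z up.
- sanding_plate: Sanding plate, home of the sara cup: a square plate, 88 mm by 88 mm, plywood below, with brown grit paper on top held by an aluminium strip along two opposite edges (flush with the paper). Fixed to the cart. Origin: centre of its underside, on the cart top; the flat top that takes a piece is 20 mm above the origin and centred over it; z up.
- scale: Pocket scale, home of the thread insert plug: flat black case 108 mm by 84 mm with a bright steel platform 74 mm (x) by 78 mm (y), centred over the origin within 1 mm. The case reaches 66 mm from the origin towards its -x, where a small display lies 14 mm high. Fixed to the cart. Origin: on the cart top, under the platform; the platform's flat top is 20 mm above the origin; z up.
- granite: Granite plate, home of the caliper block: a plain pale stone slab 110 mm (x) by 74 mm (y). Fixed to the cart. Origin: centre of its underside, on the cart top; the flat top that takes a piece is 20 mm above the origin and centred over it; z up.
- cork_pad: Spare pad: a six-sided cork pad 84 mm across its flats, empty at the start; the free spot. Fixed to the cart. Origin: centre of its underside, on the cart top; the flat top that takes a piece is 20 mm above the origin and centred over it; z up.
There are look-alikes about, which are no part of the job. What is shaped like the ball but green or turquoise is not meant. What is shaped like the plug but red is not meant.

How it is judged:
By the outcome, as a careful person would: the job done as asked, in the order asked, and still so for the second after the job is handed in, with the robot touching nothing.
It also fails if it takes over 128 s, if anything falls off the work surface, if the arm or the gripper's body presses on something with over 40 N, if the wrist force passes 120 N, or if a joint passes its speed limit or range.

## Robot

A 6-joint arm with a two-finger parallel gripper is mounted at the origin on the work surface. World frame = base frame: x ahead of the robot, y to its left, z up, the work surface at z = 0. Lengths are in m, angles in rad, forces in N, time in s.
With the tool pointing down it reaches from about 0.35 to 0.975 m from the base axis. Payload 4.9 kg.
Tool frame: the origin (TCP) lies midway between the tips of the shut fingers; the grasp point (between the pads) lies r.grip_point_offset behind it (r.grip_point_offset is the distance from the TCP to the grasp point, in m); z points along the fingers, y is the direction in which the jaws open and shut (so a half turn about z gives the same grasp; the last joint's range is limited). The gripper opens to 85 mm and grips with 20 to 120 N. Pads are 22 mm wide; open, the fingers measure 114 mm over their backs; the gripper's body (76 mm by 85 mm) begins 54 mm behind the grasp point. The pads swing forward as they close: fully open they stand 13 mm farther back than shut.
Start: joints at [0.986, 0.053, 1.613, -0, 1.476, -0.119], TCP at [0.281, 0.558, 0.208] pointing down, gripper open.
Joint ranges: [-3.01, 3.01], [-1.01, 2.22], [0.06, 2.58], [-1.02, 4.17], [0.09, 2.62], [-3.14, 3.14]. Speed limits (rad/s): [2.57, 2.57, 3.14, 3.14, 3.14, 3.14].

## Interface

Orientations are given as a rotation vector (axis times angle).
In Python, from bench import r gives the robot as it stands.
- The arm moves only by the tool move_arm, never from a script. Its argument "deltas" is a list of rows, each a list of 5 numbers: the opening, from 0 (shut) to 1 (fully open), then the shift along the tool's x, y, z in mm, then the turn about the tool's z in rad. A call has 1 to 10 rows; each row shifts and turns the commanded pose from where the row before left it, along the tool's axes as they then stand; what a row does not reach is not made up. A row lasts 1/12 s, in which the tool goes at most 41.7 mm and 7.16 degrees, less where a joint would pass 70% of its speed; a pose out of reach is approached as far as the arm can. A call is refused whole if a number of a shift passes 41.7 or a number of a turn 0.125, either way. A call with a gripper value outside its range is refused whole. The fingers move at their own pace and stop on an object; "grip_force" is the grip in N (left out, the last holds). Time passes only in rows, so rows that do not move let the fingers close. It gives the time, the measured TCP pose, the force and the opening at its end, in the units of the state.
- r.read_state(): the state, without advancing time (a new reading comes with each control period).
- r.snapshot(name): name is "scene" or "top" or "wrist"; returns the picture (420x560x3 uint8, blue, green, red); there is no depth.
- r.camera_params(name): a dict with "mtx" (3x3 intrinsics, pixels), "R" (3x3) and "t" (3): a world point X has camera coordinates R X + t. Camera axes: x right, y down, z forward; pixel columns grow to the right and rows downward; lengths in m; the calibration is good to about 2 mm. The wrist camera is an equidistant fisheye: a pixel r from the principal point sees the ray r / f radians off the axis. A picture is of the moment at which its call begins: read the wrist's pose just before it. camera_params takes no time and is no camera call; for the wrist camera it gives the pose at the moment of the call.
- r.job_done(): hands the job in, once; it reports no verdict.
The state is a dict: "time_s": time; "joints": joint angles; "joint_vel": joint speeds; "effort": joint torques, N m; "eef_pos": TCP position; "eef_rot": TCP orientation; "force": force on the tool from outside, world axes, zero at the start; "moment": the same for the moment, N m; "finger_gap": opening from 0.0 (shut) to 1.0 (fully open).
Only numpy, scipy, OpenCV 4.12 (cv2) and the standard library are available. Lean on these libraries where they do the work, as an engineer would, in place of code of your own. Each camera call takes 0.05 s, during which the arm holds its last target.

## Working session

There is one attempt and no reset: what is moved stays moved. The work goes in short steps, Python scripts to look and compute and a tool call to move; the robot and the scene stay as the last step left them, time stands still between calls to the robot, and variables do not carry over. Pictures are saved under pics/ and viewed, and the job is handed in when it is done.

Besides the shell and the picture viewer there is one more tool, called after "Emit:" as a command line: name --pt "numbers of a row" for each row, then --argument value for the rest. move_arm: Moves the arm, as the interface text tells. Its arguments: {"type":"object","properties":{"deltas":{"type":"array"},"grip_force":{"type":"number"}},"required":["deltas"]}

```bash
mkdir -p pics; ls; python3 - <<'E'
from bench import r
import cv2,numpy as np
s=r.read_state();print(s); print(r.grip_point_offset)
for n in ("scene","top","wrist"):
    p=r.camera_params(n);print(n,p)
    cv2.imwrite(f"pics/{n}0.png",r.snapshot(n))
E
```

```text
pics
{'time_s': 0.0, 'joints': array([ 9.85979565e-01,  5.33990206e-02,  1.61430850e+00, -8.47320370e-06,
        1.47599326e+00, -1.18986476e-01]), 'joint_vel': array([ 0.00177929,  0.00026551,  0.00115723, -0.0012628 , -0.00166311,
       -0.00033952]), 'effort': array([-2.02493924e-03, -3.93673217e+01, -3.70185471e+01, -2.76090259e-04,
        7.16859824e-03, -3.36882010e-05]), 'eef_pos': array([0.28034628, 0.55784039, 0.20692827]), 'eef_rot': array([-0.724959  , -3.05606182,  0.00311237]), 'force': array([ 0.13938595, -0.54253055, -0.49136721]), 'moment': array([-0.0474776 , -0.03513219, -0.01663323]), 'finger_gap': 1.002159585936231}
0.0187
scene {'mtx': array([[478.32962797,   0.        , 276.65435804],
       [  0.        , 478.32962797, 211.55725138],
       [  0.        ,   0.        ,   1.        ]]), 'R': array([[ 0.80300425,  0.59590456,  0.00905086],
       [ 0.44585694, -0.59059335, -0.67261511],
       [-0.39546904,  0.54414818, -0.73993715]]), 't': array([-0.44777426, -0.18827607,  1.36464335])}
top {'mtx': array([[387.62617328,   0.        , 279.85468914],
       [  0.        , 387.62617328, 206.28132142],
       [  0.        ,   0.        ,   1.        ]]), 'R': array([[-0.00580335, -0.99987062,  0.01500195],
       [-0.98907794,  0.00352987, -0.14735121],
       [ 0.14727919, -0.01569323, -0.98897046]]), 't': array([0.03504279, 0.56518716, 0.74644176])}
wrist {'mtx': array([[325.1922621 ,   0.        , 278.27910802],
       [  0.        , 325.1922621 , 206.31462753],
       [  0.        ,   0.        ,   1.        ]]), 'R': array([[ 0.44974893,  0.89315314, -0.00183786],
       [ 0.85600259, -0.43045257,  0.28630429],
       [ 0.25492246, -0.13033826, -0.95813698]]), 't': array([-0.62441039, -0.03593383,  0.379946  ])}
```

View pics/top0.png

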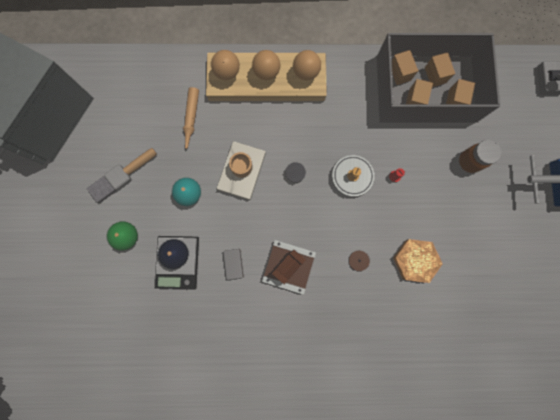

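View pics/scene0.png

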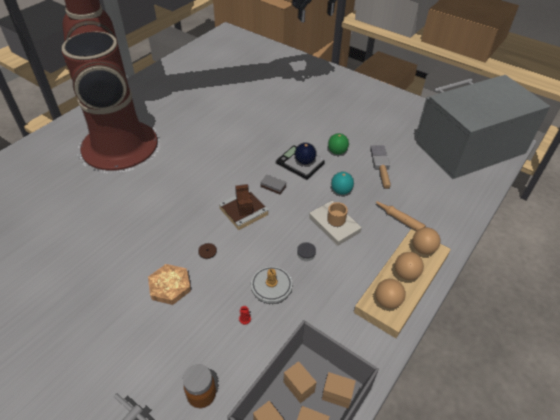

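View pics/wrist0.png

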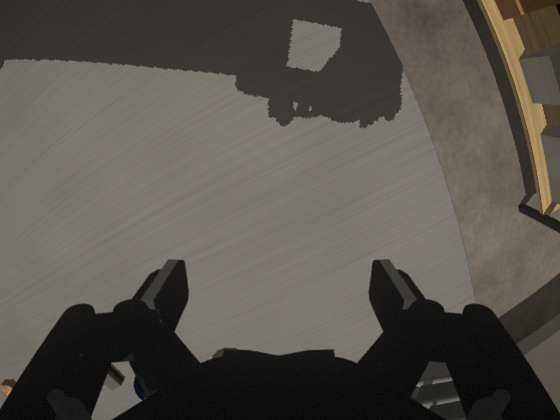

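```bash
cat > h.py <<'E'
import numpy as np,cv2
from bench import r
from scipy.spatial.transform import Rotation as Ro
def ray(p,uv,name):
    K,R,t=p["mtx"],np.array(p["R"]),np.array(p["t"])
    x=(uv[0]-K[0,2])/K[0,0]; y=(uv[1]-K[1,2])/K[1,1]
    if name=="wrist":
        th=np.hypot(x,y); d=np.array([np.sin(th)*x/max(th,1e-9),np.sin(th)*y/max(th,1e-9),np.cos(th)])
    else: d=np.array([x,y,1.]); d/=np.linalg.norm(d)
    return -R.T@t, R.T@d
def atz(p,uv,z,name):
    c,d=ray(p,uv,name); return c+d*(z-c[2])/d[2]
def proj(p,X,name):
    c=np.array(p["R"])@np.array(X)+p["t"]; K=p["mtx"]
    if name=="wrist":
        th=np.arctan2(np.hypot(c[0],c[1]),c[2]); n=np.hypot(c[0],c[1])+1e-12; q=th*c[:2]/n
    else: q=c[:2]/c[2]
    return np.array([K[0,0]*q[0]+K[0,2],K[1,1]*q[1]+K[1,2]])
def tri(obs):
    A=np.zeros((3,3));b=np.zeros(3);L=[]
    for p,uv,n in obs:
        c,d=ray(p,uv,n);M=np.eye(3)-np.outer(d,d);A+=M;b+=M@c;L.append((c,M))
    X=np.linalg.solve(A,b); return X,[np.linalg.norm(M@(X-c)) for c,M in L]
E
python3 - <<'E'
from h import *
p=r.camera_params("top")
print(-p["R"].T@p["t"])
for n,uv in dict(scale=(177,258),sand=(289,267),gran=(242,170),turn=(353,176),cork=(418,261)).items(): print(n,atz(p,uv,.02,"top").round(4))
im=cv2.imread("pics/top0.png")
cv2.imwrite("pics/t1.png",cv2.resize(im[130:300,150:290],None,fx=4.2,fy=3.5*1.2 if 0 else 3.5,interpolation=cv2.INTER_CUBIC)) if 0 else None
cv2.imwrite("pics/ta.png",cv2.resize(im[135:295,145:325],None,fx=3.7,fy=3.7,interpolation=cv2.INTER_CUBIC))
cv2.imwrite("pics/tb.png",cv2.resize(im[140:290,260:450],None,fx=4,fy=4,interpolation=cv2.INTER_CUBIC))
im=cv2.imread("pics/scene0.png")
cv2.imwrite("pics/sa.png",cv2.resize(im[130:310,140:370],None,fx=3.3,fy=3.3,interpolation=cv2.INTER_CUBIC))
E
```

```text
[0.44928218 0.0447573  0.82096414]
scale [0.4626 0.2426 0.02  ]
sand [0.4431 0.0141 0.02  ]
gran [0.6465 0.1117 0.02  ]
turn [ 0.6329 -0.1234  0.02  ]
cork [ 0.4537 -0.2515  0.02  ]
```

View pics/ta.png

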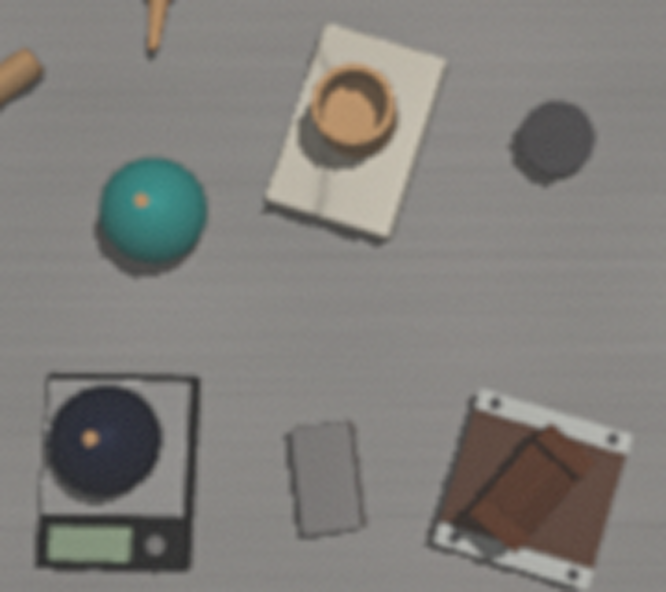

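View pics/tb.png

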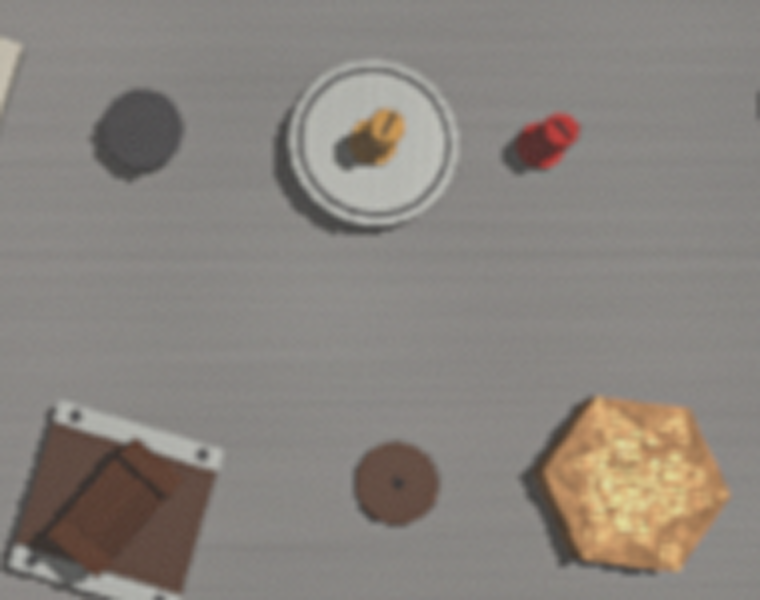

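View pics/sa.png

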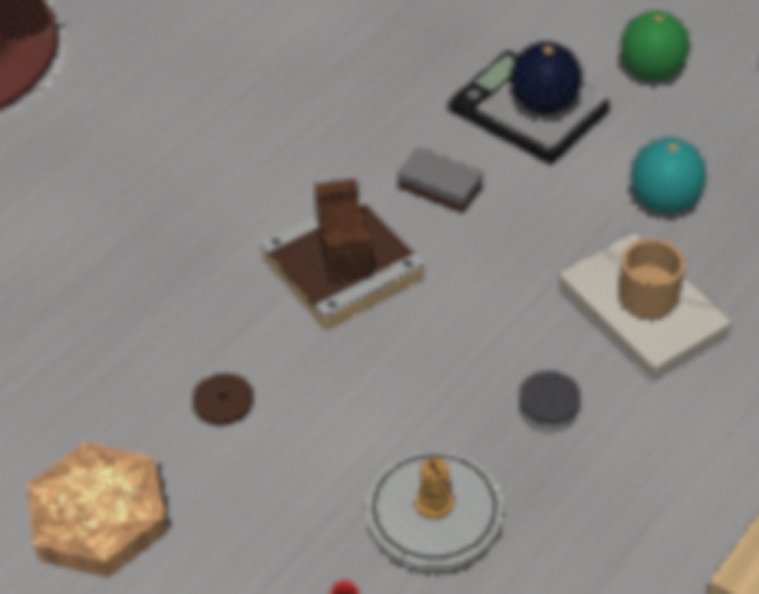

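```bash
cat > m0.py <<'E'
from h import *
T=r.camera_params("top");S=r.camera_params("scene")
a=lambda U:((U[0]+.5)/3.7-.5+145,(U[1]+.5)/3.7-.5+135)
b=lambda U:((U[0]+.5)/4-.5+260,(U[1]+.5)/4-.5+140)
s=lambda U:((U[0]+.5)/3.3-.5+140,(U[1]+.5)/3.3-.5+130)
P=lambda n,X:print(n,np.round(np.array(X)*1000,1).tolist())
def quad(n,pts,f,z):
    w=np.array([atz(T,f(p),z,"top") for p in pts]);P(n+" centre",w.mean(0))
    for i in range(len(w)):
        d=w[(i+1)%len(w)]-w[i];print("   edge %.1f mm ang %.1f"%(1e3*np.linalg.norm(d),np.degrees(np.arctan2(d[1],d[0]))))
quad("gran",[(330,24),(447,60),(388,240),(267,198)],a,.02)
quad("scaleplat",[(48,381),(191,380),(185,517),(40,515)],a,.02)
quad("sand",[(478,388),(632,433),(588,590),(430,545)],a,.02)
quad("cork",[(600,397),(690,408),(730,493),(680,571),(578,560),(543,478)],b,.02)
quad("block",[(549,426),(594,462),(517,550),(470,517)],a,.064)
P("turn",atz(T,b((373,143)),.02,"top"))
P("plug",atz(T,b((387,126)),.06,"top"))
P("cup",atz(T,a((353,109)),.062,"top"))
P("ball",atz(T,a((105,442)),.047,"top"))
P("balltop",atz(T,a((90,438)),.077,"top"))
def t(n,tp,sp): X,e=tri([(T,tp,"top"),(S,s(sp),"scene")]);P("tri "+n,X);P("   res",e)
t("ballc",a((105,442)),(546,78));t("balltop",a((90,438)),(548,49));t("cuprim",a((353,109)),(652,264))
t("plugtop",b((387,126)),(435,463));t("turn",b((373,143)),(434,505))
t("gran near",a((388,240)),(560,280))
t("gran -y",a((447,60)),(657,372)) if 0 else None
t("gran c2",a((447,60)),(729,324))
t("cork v",b((730,493)),(100,573)) if 0 else None
t("sand c",a((632,433)),(423,263));t("sand c2",a((588,590)),(328,316)); t("scale c", a((191,380)),(551,150))
t("cork",b((543,478)),(157,459))
E
python3 m0.py
```

```text
gran centre [647.2, 112.9, 20.0]
   edge 71.0 mm ang -107.7
   edge 110.3 mm ang 162.4
   edge 72.9 mm ang 70.5
   edge 108.0 mm ang -18.6
scaleplat centre [467.4, 244.8, 20.0]
   edge 79.2 mm ang -89.9
   edge 75.1 mm ang 179.0
   edge 79.2 mm ang 88.9
   edge 73.3 mm ang -1.1
sand centre [443.9, 15.2, 20.0]
   edge 89.2 mm ang -106.5
   edge 89.0 mm ang 163.2
   edge 89.8 mm ang 74.0
   edge 89.8 mm ang -17.2
cork centre [454.5, -253.3, 20.0]
   edge 47.0 mm ang -97.2
   edge 47.2 mm ang -157.7
   edge 48.4 mm ang 144.1
   edge 52.3 mm ang 83.6
   edge 44.5 mm ang 20.9
   edge 52.2 mm ang -37.5
block centre [444.1, 16.6, 64.0]
   edge 30.0 mm ang -128.9
   edge 60.6 mm ang 137.9
   edge 29.7 mm ang 55.0
   edge 62.6 mm ang -41.6
turn [634.3, -123.2, 20.0]
plug [633.8, -122.2, 60.0]
cup [648.3, 112.2, 62.0]
ball [469.9, 244.0, 47.0]
balltop [471.1, 244.0, 77.0]
tri ballc [470.1, 243.9, 48.5]
   res [0.4, 0.4]
tri balltop [471.0, 243.3, 79.6]
   res [0.1, 0.1]
tri cuprim [649.9, 113.0, 58.1]
   res [0.7, 0.7]
tri plugtop [632.9, -121.1, 64.3]
   res [0.2, 0.2]
tri turn [634.1, -123.1, 20.5]
   res [0.1, 0.1]
tri gran near [585.1, 96.5, 12.2]
   res [0.8, 0.8]
tri gran c2 [701.7, 78.1, 54.8]
   res [28.3, 28.3]
tri sand c [500.1, -14.9, 74.6]
   res [34.1, 34.1]
tri sand c2 [405.4, -4.4, -57.6]
   res [27.6, 27.6]
tri scale c [504.5, 204.7, 18.0]
   res [0.3, 0.3]
tri cork [459.6, -204.5, 16.3]
   res [2.3, 2.3]
```

```bash
cat > plan.py <<'E'
# usage: plan.py x y z [yaw of tool y axis deg] (mm) -> total shift in tool axes
import sys
from h import *
def st():
    s=r.read_state();R=Ro.from_rotvec(s["eef_rot"]).as_matrix();return s,R
s,R=st()
print("t",s["time_s"],"pos",(s["eef_pos"]*1e3).round(1),"gap",s["finger_gap"],"yax",np.degrees(np.arctan2(R[1,1],R[0,1])).round(2),"xax",R[:,0].round(3),"zax",R[:,2].round(4))
print("F",s["force"].round(1),"joints",s["joints"].round(2))
if len(sys.argv)>3:
    w=np.array([float(v) for v in sys.argv[1:4]])-s["eef_pos"]*1e3
    turn=0
    if len(sys.argv)>4:
        a=(np.degrees(np.arctan2(R[1,1],R[0,1]))-float(sys.argv[4])+90)%180-90; turn=np.radians(a)
    print("shift",(R.T@w).round(1),"turn first",turn.round(3))
    c,sn=np.cos(turn),np.sin(turn);R2=R@np.array([[c,-sn,0],[sn,c,0],[0,0,1]])
    print("shift after turn",(R2.T@w).round(1), "yax then",np.degrees(np.arctan2(R2[1,1],R2[0,1])).round(1))
E
python3 plan.py 634 -122 150 90
```

```text
t 0.15 pos [280.4 558.  207.2] gap 0.9992621857015617 yax 63.31 xax [-0.893  0.449  0.   ] zax [-9.0e-04 -1.4e-03 -1.0e+00]
F [-0.5  0.3 -1. ] joints [ 0.99  0.05  1.61  0.    1.48 -0.12]
shift [-621.3 -448.6   57.8] turn first -0.466
shift after turn [-353.6 -679.9   57.8] yax then 90.0
```

Emit:
move_arm --pt "1 0 0 0 -0.12" --pt "1 0 0 0 -0.12" --pt "1 0 0 0 -0.12" --pt "1 0 0 0 -0.106" --pt "1 -7 -14 0 0" --pt "1 -14 -27 0 0" --pt "1 -14 -27 0 0" --pt "1 -14 -27 0 0" --pt "1 -14 -27 0 0" --pt "1 -14 -27 0 0" --grip_force 40

```text
time_s: 0.98
eef_pos: [0.3581, 0.4073, 0.2078]
eef_rot: [-0.003, -3.141, 0.001]
force: [0.3, -0.1, 0.8]
finger_gap: 1.002
```

Emit:
move_arm --pt "0.8 -18 -34 0 0" --pt "0.7 -18 -34 0 0" --pt "0.6 -18 -34 0 0" --pt "0.5 -18 -34 0 0" --pt "0.5 -18 -34 0 0" --pt "0.5 -18 -34 0 0" --pt "0.5 -18 -34 0 0" --pt "0.5 -18 -34 0 0" --pt "0.5 -18 -34 0 0" --pt "0.5 -18 -34 5 0"

```text
time_s: 1.82
eef_pos: [0.5385, 0.0669, 0.2042]
eef_rot: [0.004, 3.14, -0.0]
force: [0.9, 0.4, 1.1]
finger_gap: 0.502
```

Emit:
move_arm --pt "0.5 -18 -34 8 0" --pt "0.5 -18 -34 10 0" --pt "0.5 -18 -34 10 0" --pt "0.5 -18 -34 10 0" --pt "0.5 -12 -26 10 0" --pt "0.5 -7 -14 5 0" --pt "0.5 0 0 0 0"

```text
time_s: 2.4
eef_pos: [0.6281, -0.1095, 0.148]
eef_rot: [-0.008, -3.138, -0.0]
force: [-0.9, 0.0, 0.5]
finger_gap: 0.499
```

```bash
python3 plan.py 634 -122 30 90; python3 - <<'E'
from h import *
import pickle
p=r.camera_params("wrist");im=r.snapshot("wrist");cv2.imwrite("pics/w1.png",im);pickle.dump(p,open("w1.pkl","wb"))
for X in [(.634,-.123,.02),(.634,-.122,.06)]: print(proj(p,X,"wrist"))
E
```

```text
t 2.4 pos [ 628.1 -109.5  148. ] gap 0.4994082265001911 yax 89.72 xax [-1.     0.005  0.003] zax [-3.3e-03  3.0e-04 -1.0e+00]
F [-0.9  0.   0.5] joints [-0.29  0.13  1.64 -0.    1.38 -1.85]
shift [ -6.4 -12.5 118. ] turn first -0.005
shift after turn [ -6.3 -12.5 118. ] yax then 90.0
[263.03849435 198.18977022]
[262.07703027 210.84341046]
```

View pics/w1.png

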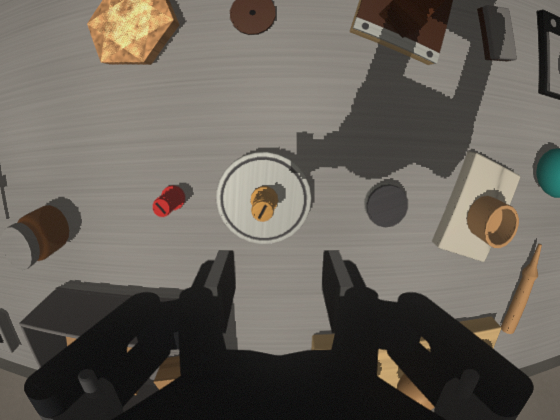

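The wrist view shows the turntable centred at about (264,198) and the plug's top at (264,209), which is within a pixel or two of what I predicted. I'll descend on the plug.

Emit:
move_arm --pt "0.5 -6.4 -12.5 0 -0.005" --pt "0.5 0 0 25 0" --pt "0.5 0 0 30 0" --pt "0.5 0 0 30 0" --pt "0.5 0 0 23 0" --pt "0.5 0 0 10 0" --pt "0.5 0 0 0 0"

```text
time_s: 3.03
eef_pos: [0.6332, -0.1176, 0.0296]
eef_rot: [0.01, -3.137, -0.002]
force: [-0.0, -0.4, 0.7]
finger_gap: 0.499
```

```bash
python3 plan.py 634 -122 30 90; python3 - <<'E'
from h import *
cv2.imwrite("pics/w2.png",r.snapshot("wrist"))
E
```

```text
t 3.0333 pos [ 633.2 -117.6   29.6] gap 0.4991765652143665 yax 90.37 xax [-1.    -0.006  0.005] zax [-0.0047  0.0015 -1.    ]
F [-0.  -0.4  0.7] joints [-0.3   0.27  1.69  0.    1.19 -1.88]
shift [-0.7 -4.4 -0.4] turn first 0.006
shift after turn [-0.8 -4.4 -0.4] yax then 90.0
```

View pics/w2.png

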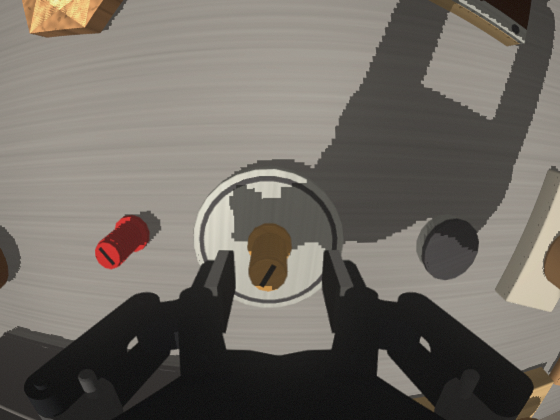

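Emit:
move_arm --pt "0.5 -0.7 -4.4 0 0" --pt "0.5 0 0 0 0" --pt "0 0 0 0 0" --pt "0 0 0 0 0" --pt "0 0 0 0 0" --pt "0 0 0 0 0" --pt "0 0 0 0 0" --pt "0 0 0 0 0"

```text
time_s: 3.75
eef_pos: [0.6372, -0.1237, 0.034]
eef_rot: [-0.008, 3.139, -0.001]
force: [0.6, 1.3, 5.7]
finger_gap: 0.167
```

```bash
python3 plan.py 455 -253 110 90; python3 - <<'E'
from h import *
cv2.imwrite("pics/w3.png",r.snapshot("wrist"))
E
```

```text
t 3.75 pos [ 637.2 -123.7   34. ] gap 0.16711746742760247 yax 90.3 xax [-1.    -0.005 -0.003] zax [ 2.6e-03 -7.0e-04 -1.0e+00]
F [0.6 1.3 5.7] joints [-0.31  0.27  1.68  0.    1.19 -1.88]
shift [ 182.6 -128.4  -76.4] turn first 0.005
shift after turn [ 182.  -129.4  -76.4] yax then 90.0
```

View pics/w3.png

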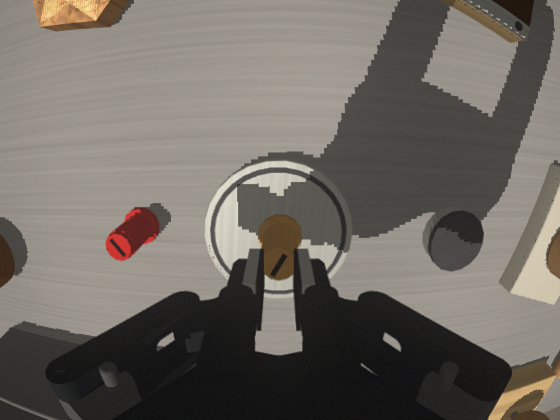

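Emit:
move_arm --pt "0 0 0 0 0" --pt "0 0 0 0 0"

```text
time_s: 3.97
eef_pos: [0.6372, -0.1237, 0.0339]
eef_rot: [-0.008, 3.139, -0.001]
force: [-0.1, 1.2, 5.8]
finger_gap: 0.165
```

Emit:
move_arm --pt "0 0 0 0 0"

```text
time_s: 4.05
eef_pos: [0.6372, -0.1237, 0.034]
eef_rot: [-0.008, 3.139, -0.001]
force: [-1.2, 0.9, 6.2]
finger_gap: 0.166
```

Emit:
move_arm --pt "0 0 0 -10 0" --pt "0 0 0 -20 0" --pt "0 0 0 -20 0" --pt "0 0 0 0 0"

```text
time_s: 4.38
eef_pos: [0.6386, -0.1243, 0.0871]
eef_rot: [-0.008, 3.135, -0.004]
force: [0.6, -0.9, -0.2]
finger_gap: 0.166
```

```bash
python3 plan.py 455 -253 110 90; python3 - <<'E'
from h import *
cv2.imwrite("pics/w4.png",r.snapshot("wrist"))
E
```

```text
t 4.3833 pos [ 638.6 -124.3   87.1] gap 0.16572534088589264 yax 90.3 xax [-1.    -0.005 -0.007] zax [ 0.0069 -0.0023 -1.    ]
F [ 0.6 -0.9 -0.2] joints [-0.31  0.21  1.65 -0.    1.27 -1.88]
shift [ 184.1 -127.8  -23.9] turn first 0.005
shift after turn [ 183.4 -128.8  -23.9] yax then 90.0
```

View pics/w4.png

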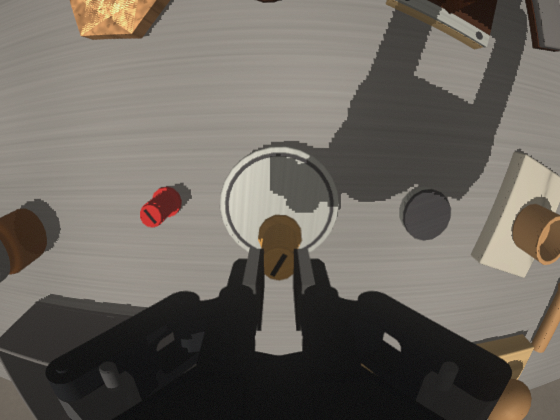

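```bash
python3 - <<'E'
from h import *
p=r.camera_params("wrist");s=r.read_state();R=Ro.from_rotvec(s["eef_rot"]).as_matrix();tc=s["eef_pos"]
for z in (0.108,.113,.118):
    X=atz(p,(280,264),z,"wrist"); print(z,(R.T@(X-tc)*1e3).round(1))
# flange centre bottom visible far edge (280,216)
for zz in (.068,.073,.078): print((R.T@(atz(p,(280,216),zz,"wrist")-tc)*1e3).round(1))
# project circle of stud top for hypothesis
for dx in (0,3):
  X=tc+R@np.array([dx,0,-26]);print(dx,proj(p,X,"wrist"))
E
```

```text
0.108 [  1.2   1.6 -23. ]
0.113 [  3.8   1.6 -28. ]
0.118 [  6.3   1.6 -33. ]
[12.8  1.8 17. ]
[14.5  1.8 12. ]
[16.2  1.7  7. ]
0 [ 278.43696628 1132.51273892]
3 [ 278.11011667 1170.11976474]
```

Emit:
move_arm --pt "0 12 -9 -10 0.005" --pt "0 24 -17 -5 0" --pt "0 27 -19 0 0" --pt "0 27 -19 0 0" --pt "0 27 -19 0 0" --pt "0 27 -19 0 0" --pt "0 20 -14 0 0" --pt "0 12 -9 10 0" --pt "0 5 -4 10 0" --pt "0 0 0 0 0"

```text
time_s: 5.27
eef_pos: [0.4521, -0.2515, 0.0733]
eef_rot: [-0.003, -3.136, -0.006]
force: [0.1, 0.5, -0.8]
finger_gap: 0.163
```

```bash
python3 plan.py 458 -253 50 90
```

```text
t 5.2667 pos [ 452.1 -251.5   73.3] gap 0.1631896669332331 yax 89.9 xax [-1.     0.002  0.005] zax [-0.0051  0.0039 -1.    ]
F [ 0.1  0.5 -0.8] joints [-0.65 -0.08  1.98 -0.    1.25 -2.22]
shift [-6.  -1.6 23.3] turn first -0.002
shift after turn [-6.  -1.6 23.3] yax then 90.0
```

Emit:
move_arm --pt "0 -6 -1.6 8 0" --pt "0 0 0 16 0" --pt "0 0 0 7 0" --pt "0 0 0 0 0" --pt "0 0 0 0 0"

```text
time_s: 5.68
eef_pos: [0.4608, -0.2532, 0.0453]
eef_rot: [0.002, -3.14, -0.002]
force: [-0.5, -0.1, -0.6]
finger_gap: 0.163
```

```bash
python3 plan.py 458 -253 35 90
```

```text
t 5.6833 pos [ 460.8 -253.2   45.3] gap 0.1628435510373294 yax 90.06 xax [-1.    -0.001  0.002] zax [-0.0017  0.0015 -1.    ]
F [-0.5 -0.1 -0.6] joints [-0.64 -0.02  1.97  0.    1.19 -2.22]
shift [ 2.8  0.1 10.3] turn first 0.001
shift after turn [ 2.8  0.1 10.3] yax then 90.0
```

Emit:
move_arm --pt "0 2.8 0 4 0" --pt "0 0 0 3 0" --pt "0 0 0 2 0" --pt "0 0 0 0 0" --pt "0 0 0 0 0"

```text
time_s: 6.1
eef_pos: [0.4582, -0.2542, 0.0373]
eef_rot: [-0.0, 3.141, -0.0]
force: [0.1, 0.1, -0.5]
finger_gap: 0.169
```

```bash
python3 plan.py 458 -253 35 90; python3 - <<'E'
from h import *
cv2.imwrite("pics/w5.png",r.snapshot("wrist"))
E
```

```text
t 6.1 pos [ 458.2 -254.2   37.3] gap 0.1689805669090657 yax 90.01 xax [-1. -0. -0.] zax [ 1.e-04 -1.e-04 -1.e+00]
F [ 0.1  0.1 -0.5] joints [-0.65 -0.02  1.98  0.    1.17 -2.22]
shift [0.2 1.2 2.3] turn first 0.0
shift after turn [0.2 1.2 2.3] yax then 90.0
```

View pics/w5.png

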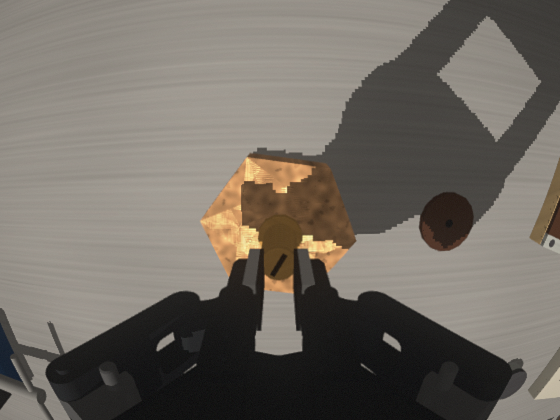

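Emit:
move_arm --pt "0 0 1 1.5 0" --pt "0 0 0 1 0" --pt "0 0 0 0 0" --pt "0 0 0 0 0"

```text
time_s: 6.48
eef_pos: [0.4582, -0.2531, 0.0346]
eef_rot: [0.0, -3.141, -0.0]
force: [-0.2, 0.5, -0.2]
finger_gap: 0.167
```

Emit:
move_arm --pt "0 0 0 1 0" --pt "0 0 0 0 0"

```text
time_s: 6.65
eef_pos: [0.4585, -0.2533, 0.0341]
eef_rot: [-0.0, 3.141, -0.0]
force: [-0.2, 1.0, 1.0]
finger_gap: 0.166
```

Emit:
move_arm --pt "0 0 0 0.5 0" --pt "0.15 0 0 0 0" --pt "0.25 0 0 0 0" --pt "0.4 0 0 0 0" --pt "0.5 0 0 0 0" --pt "0.5 0 0 -5 0" --pt "0.5 0 0 -15 0" --pt "0.5 0 0 -25 0" --pt "0.5 0 0 -30 0" --pt "0.5 0 0 -25 0"

```text
time_s: 7.48
eef_pos: [0.4582, -0.2531, 0.1348]
eef_rot: [-0.0, 3.141, -0.0]
force: [0.1, -0.8, 0.6]
finger_gap: 0.501
```

```bash
python3 plan.py 470 244 125 90; python3 - <<'E'
from h import *
cv2.imwrite("pics/w6.png",r.snapshot("wrist"))
E
```

```text
t 7.4833 pos [ 458.2 -253.1  134.8] gap 0.5013541114969072 yax 90.01 xax [-1. -0. -0.] zax [ 2.e-04 -2.e-04 -1.e+00]
F [ 0.1 -0.8  0.6] joints [-0.65 -0.14  1.92 -0.    1.36 -2.22]
shift [-11.9 497.1   9.7] turn first 0.0
shift after turn [-11.8 497.1   9.7] yax then 90.0
```

View pics/w6.png

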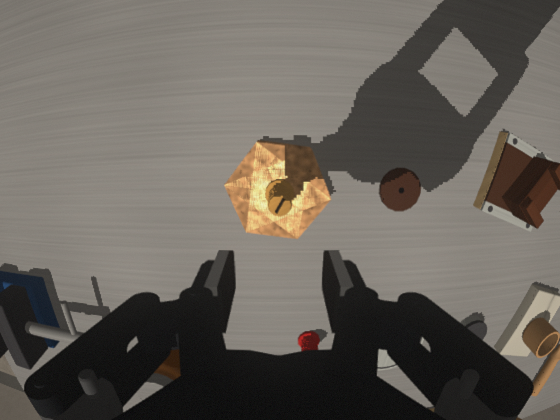

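Emit:
move_arm --pt "0.6 0 15 0 0" --pt "0.7 -1 30 0 0" --pt "0.8 -1 38 0 0" --pt "0.9 -1 38 0 0" --pt "1 -1 38 0 0" --pt "1 -1 38 0 0" --pt "1 -1 38 0 0" --pt "1 -1 38 0 0" --pt "1 -1 38 0 0" --pt "1 -1 38 0 0"

```text
time_s: 8.37
eef_pos: [0.4657, 0.0982, 0.1322]
eef_rot: [0.001, -3.14, -0.0]
force: [1.5, 0.1, -0.9]
finger_gap: 0.995
```

Emit:
move_arm --pt "1 -1 38 0 0" --pt "1 -1 38 0 0" --pt "1 -1 30 0 0" --pt "1 -1 22 0 0" --pt "1 0 13 0 0" --pt "1 0 5 0 0" --pt "1 0 0 0 0" --pt "1 0 0 0 0"

```text
time_s: 9.03
eef_pos: [0.4708, 0.2411, 0.1327]
eef_rot: [-0.0, -3.141, 0.001]
force: [-0.4, -0.0, 0.0]
finger_gap: 0.999
```

```bash
python3 plan.py 470 244 100 90; python3 - <<'E'
from h import *
import pickle
p=r.camera_params("wrist");cv2.imwrite("pics/w7.png",r.snapshot("wrist"));pickle.dump(p,open("w7.pkl","wb"))
E
```

```text
t 9.0333 pos [470.8 241.1 132.7] gap 0.9987583821146535 yax 89.99 xax [-1.     0.     0.001] zax [-8.e-04 -9.e-04 -1.e+00]
F [-0.4 -0.   0. ] joints [ 0.33 -0.12  1.91 -0.    1.35 -1.24]
shift [ 0.8  2.9 32.7] turn first -0.0
shift after turn [ 0.8  2.9 32.7] yax then 90.0
```

View pics/w7.png

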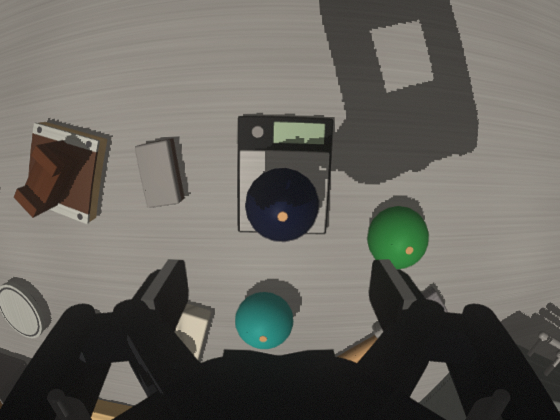

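```bash
python3 - <<'E'
from h import *
import pickle
p=pickle.load(open("w7.pkl","rb"));T=r.camera_params("top")
f=lambda uv,z:(atz(p,uv,z,"wrist")*1e3).round(1)
print("ball c",f((282.5,204.5),.047),"mark",f((282,216),.077))
print("plat corners",[f(c,.02) for c in [(239,151),(330,151),(327,232),(240,231)]], np.mean([f(c,.02) for c in [(239,151),(330,151),(327,232),(240,231)]],0))
a=lambda U:((U[0]+.5)/3.7-.5+145,(U[1]+.5)/3.7-.5+135)
X,e=tri([(T,a((105,442)),"top"),(p,(282.5,204.5),"wrist")]);print((X*1e3).round(1),e)
X,e=tri([(T,a((90,438)),"top"),(p,(282,216),"wrist")]);print((X*1e3).round(1),e)
E
```

```text
ball c [470.9 245.2  47. ] mark [470.8 244.5  77. ]
plat corners [array([430.6, 207.9,  20. ]), array([430.5, 286.6,  20. ]), array([505.3, 286.9,  20. ]), array([504.2, 206.5,  20. ])] [467.65  246.975  20.   ]
[470.4 244.6  46.9] [np.float64(0.0007945590942369689), np.float64(0.00079455909423696)]
[471.2 244.5  75.5] [np.float64(6.948640811756889e-05), np.float64(6.948640811754256e-05)]
```

Emit:
move_arm --pt "1 0 3.5 0 0" --pt "1 0 0 15 0" --pt "1 0 0 25 0" --pt "1 0 0 25 0" --pt "1 0 0 22 0" --pt "1 0 0 14 0" --pt "1 0 0 8 0" --pt "1 0 0 0 0" --pt "1 0 0 0 0"

```text
time_s: 9.83
eef_pos: [0.4715, 0.245, 0.0245]
eef_rot: [0.001, 3.141, 0.0]
force: [0.7, -0.4, 0.5]
finger_gap: 1.002
```

```bash
python3 plan.py 470.8 244.7 24 90; python3 - <<'E'
from h import *
cv2.imwrite("pics/w8.png",r.snapshot("wrist"))
E
```

```text
t 9.8333 pos [471.5 245.   24.5] gap 1.0017290345557253 yax 89.97 xax [-1.     0.001 -0.   ] zax [ 2.e-04  0.e+00 -1.e+00]
F [ 0.7 -0.4  0.5] joints [ 0.34  0.02  1.97 -0.    1.15 -1.23]
shift [ 0.7 -0.3  0.5] turn first -0.001
shift after turn [ 0.7 -0.3  0.5] yax then 90.0
```

View pics/w8.png

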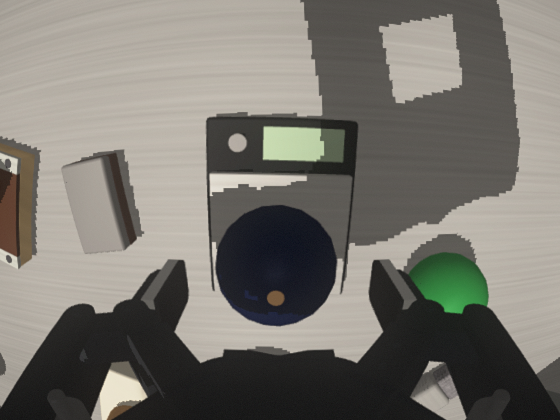

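The ball sits centred between the pads (centre about (277,265)), and the green ball is clear of the right finger. I'll close on it.

Emit:
move_arm --pt "0.9 0 0 0 0" --pt "0.8 0 0 0 0" --pt "0.7 0 0 0 0" --pt "0.6 0 0 0 0" --pt "0.5 0 0 0 0" --pt "0.4 0 0 0 0" --pt "0.4 0 0 0 0" --grip_force 40

```text
time_s: 10.47
eef_pos: [0.4726, 0.2447, 0.0265]
eef_rot: [-0.001, 3.139, -0.003]
force: [-1.3, -4.7, 8.5]
finger_gap: 0.635
```

Emit:
move_arm --pt "0.4 0 0 -5 0" --pt "0.4 0 0 -15 0" --pt "0.4 0 0 -25 0" --pt "0.4 0 0 -20 0" --pt "0.4 0 0 0 0" --pt "0.4 0 0 0 0"

```text
time_s: 10.97
eef_pos: [0.4721, 0.2459, 0.0907]
eef_rot: [-0.001, 3.139, 0.002]
force: [0.4, 0.0, -0.2]
finger_gap: 0.636
```

```bash
python3 plan.py 634 -123 100 90; python3 - <<'E'
from h import *
cv2.imwrite("pics/w9.png",r.snapshot("wrist"))
E
```

```text
t 10.9667 pos [472.1 245.9  90.7] gap 0.6358152017251805 yax 90.02 xax [-1.    -0.    -0.003] zax [ 0.0031  0.0014 -1.    ]
F [ 0.4  0.  -0.2] joints [ 0.34 -0.07  1.94  0.    1.27 -1.23]
shift [-161.8 -369.    -9.3] turn first 0.0
shift after turn [-161.9 -368.9   -9.3] yax then 90.0
```

View pics/w9.png

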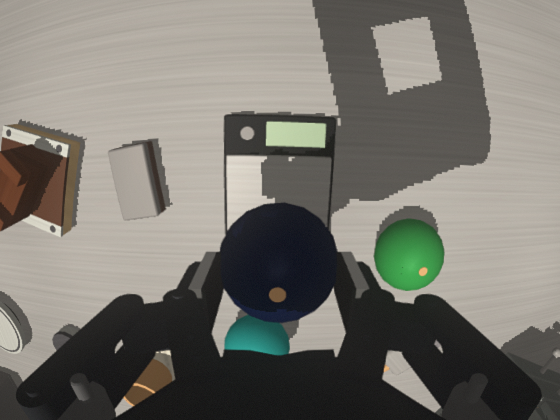

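Emit:
move_arm --pt "0.4 -3 -7 -8 0" --pt "0.4 -7 -16 -8 0" --pt "0.4 -11 -24 0 0" --pt "0.4 -13 -29 0 0" --pt "0.4 -13 -29 0 0" --pt "0.4 -13 -29 0 0" --pt "0.4 -13 -29 0 0" --pt "0.4 -13 -29 0 0" --pt "0.4 -13 -29 0 0" --pt "0.4 -13 -29 0 0"

```text
time_s: 11.85
eef_pos: [0.5826, -0.0065, 0.1038]
eef_rot: [-0.0, -3.139, -0.0]
force: [0.4, 1.1, -1.3]
finger_gap: 0.632
```

Emit:
move_arm --pt "0.4 -13 -29 0 0" --pt "0.4 -13 -29 0 0" --pt "0.4 -12 -27 0 0" --pt "0.4 -9 -20 0 0" --pt "0.4 -5 -12 5 0" --pt "0.4 -2 -4 5 0" --pt "0.4 0 0 0 0" --pt "0.4 0 0 0 0"

```text
time_s: 12.52
eef_pos: [0.6359, -0.1245, 0.0935]
eef_rot: [0.001, -3.138, -0.002]
force: [-0.3, 0.3, -1.5]
finger_gap: 0.63
```

```bash
python3 plan.py 636 -123 30 90
```

```text
t 12.5167 pos [ 635.9 -124.5   93.5] gap 0.6303501570103279 yax 90.03 xax [-1.    -0.001  0.003] zax [-0.0032  0.0015 -1.    ]
F [-0.3  0.3 -1.5] joints [-0.31  0.2   1.65  0.    1.3  -1.88]
shift [-0.3  1.4 63.5] turn first 0.001
shift after turn [-0.3  1.4 63.5] yax then 90.0
```

Emit:
move_arm --pt "0.4 0 1 10 0" --pt "0.4 0 0 20 0" --pt "0.4 0 0 18 0" --pt "0.4 0 0 9 0" --pt "0.4 0 0 4 0" --pt "0.4 0 0 0 0" --pt "0.4 0 0 0 0"

```text
time_s: 13.1
eef_pos: [0.6376, -0.1242, 0.0348]
eef_rot: [-0.001, 3.141, -0.0]
force: [0.8, 1.1, -0.6]
finger_gap: 0.631
```

```bash
python3 plan.py 636 -123 26.5 90; python3 - <<'E'
from h import *
cv2.imwrite("pics/w10.png",r.snapshot("wrist"))
E
```

```text
t 13.1 pos [ 637.6 -124.2   34.8] gap 0.6307316107509696 yax 90.05 xax [-1.    -0.001 -0.001] zax [ 8.e-04 -2.e-04 -1.e+00]
F [ 0.8  1.1 -0.6] joints [-0.31  0.27  1.68  0.    1.2  -1.88]
shift [1.6 1.2 8.3] turn first 0.001
shift after turn [1.6 1.2 8.3] yax then 90.0
```

View pics/w10.png

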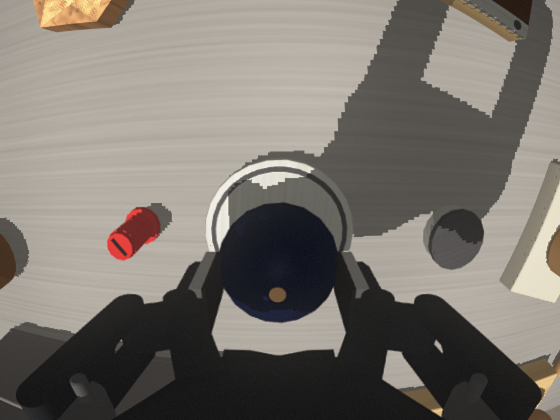

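Emit:
move_arm --pt "0.4 1.6 1.2 3 0" --pt "0.4 0 0 2.5 0" --pt "0.4 0 0 1 0" --pt "0.4 0 0 0 0" --pt "0.4 0 0 0 0"

```text
time_s: 13.57
eef_pos: [0.6356, -0.1234, 0.0277]
eef_rot: [-0.0, 3.142, -0.0]
force: [0.3, 0.7, -0.4]
finger_gap: 0.632
```

Emit:
move_arm --pt "0.4 0 0 1 0" --pt "0.4 0 0 0 0"

```text
time_s: 13.73
eef_pos: [0.6357, -0.1235, 0.0267]
eef_rot: [-0.0, 3.141, -0.0]
force: [-0.6, -0.2, 0.8]
finger_gap: 0.634
```

Emit:
move_arm --pt "0.4 0 0 0.7 0" --pt "0.4 0 0 0 0"

```text
time_s: 13.9
eef_pos: [0.636, -0.1235, 0.0267]
eef_rot: [-0.0, 3.141, -0.0]
force: [-1.4, 0.7, 2.3]
finger_gap: 0.633
```

Emit:
move_arm --pt "0.65 0 0 0 0" --pt "0.7 0 0 0 0" --pt "0.75 0 0 0 0" --pt "0.85 0 0 0 0" --pt "1 0 0 0 0" --pt "1 0 0 0 0" --pt "1 0 0 -10 0" --pt "1 0 0 -25 0" --pt "1 0 0 -30 0" --pt "1 0 0 -35 0"

```text
time_s: 14.73
eef_pos: [0.6343, -0.123, 0.1258]
eef_rot: [0.0, -3.138, -0.002]
force: [0.3, -0.2, -0.6]
finger_gap: 1.0
```

```bash
python3 plan.py 458 -253 135 90; python3 - <<'E'
from h import *
p=r.camera_params("wrist")
print(proj(p,(.634,-.123,.047),"wrist"),proj(p,(.634,-.123,.077),"wrist"))
cv2.imwrite("pics/w11.png",r.snapshot("wrist"))
E
```

```text
t 14.7333 pos [ 634.3 -123.   125.8] gap 0.9998450362397363 yax 90.01 xax [-1.    -0.     0.003] zax [-0.0034  0.0011 -1.    ]
F [ 0.3 -0.2 -0.6] joints [-0.31  0.17  1.63  0.    1.35 -1.88]
shift [ 176.3 -130.    -8.8] turn first 0.0
shift after turn [ 176.3 -130.    -8.8] yax then 90.0
[277.14309943 206.75284584] [277.04885615 218.98076564]
```

View pics/w11.png

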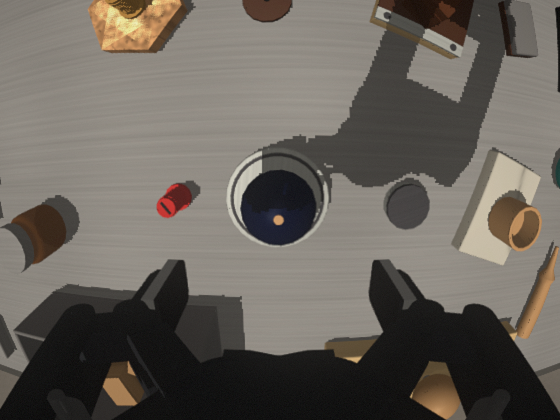

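Emit:
move_arm --pt "0.9 13 -9 0 0" --pt "0.8 27 -20 0 0" --pt "0.7 29 -21 0 0" --pt "0.6 29 -21 0 0" --pt "0.5 29 -21 0 0" --pt "0.5 26 -19 0 0" --pt "0.5 17 -13 0 0" --pt "0.5 8 -6 0 0" --pt "0.5 0 0 0 0" --pt "0.5 0 0 0 0"

```text
time_s: 15.62
eef_pos: [0.4582, -0.2535, 0.1266]
eef_rot: [0.001, 3.14, -0.0]
force: [0.1, 0.1, 1.0]
finger_gap: 0.499
```

```bash
python3 plan.py 455.5 -253.3 33 90; python3 - <<'E'
from h import *
p=r.camera_params("wrist")
print(proj(p,(.4555,-.2533,.06),"wrist"))
cv2.imwrite("pics/w12.png",r.snapshot("wrist"))
E
```

```text
t 15.6167 pos [ 458.2 -253.5  126.6] gap 0.4986147904949321 yax 89.97 xax [-1.     0.001 -0.001] zax [ 1.4e-03 -2.0e-04 -1.0e+00]
F [0.1 0.1 1. ] joints [-0.65 -0.13  1.93  0.    1.34 -2.22]
shift [ 2.8  0.2 93.6] turn first -0.001
shift after turn [ 2.8  0.2 93.6] yax then 90.0
[277.47650696 207.87217509]
```

View pics/w12.png

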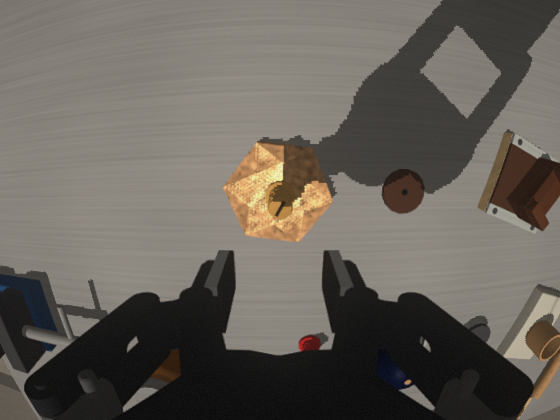

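Emit:
move_arm --pt "0.5 2.8 1 10 0" --pt "0.5 0 0 25 0" --pt "0.5 0 0 28 0" --pt "0.5 0 0 18 0" --pt "0.5 0 0 9 0" --pt "0.5 0 0 4 0" --pt "0.5 0 0 0 0" --pt "0.5 0 0 0 0"

```text
time_s: 16.33
eef_pos: [0.4557, -0.2527, 0.0329]
eef_rot: [-0.001, 3.14, -0.001]
force: [-0.8, -0.3, 0.6]
finger_gap: 0.504
```

```bash
python3 plan.py 455.5 -252.5 32 90
```

```text
t 16.3333 pos [ 455.7 -252.7   32.9] gap 0.5042457130772617 yax 90.04 xax [-1.    -0.001 -0.001] zax [ 1.2e-03 -9.0e-04 -1.0e+00]
F [-0.8 -0.3  0.6] joints [-0.65 -0.02  1.99  0.    1.16 -2.22]
shift [0.2 0.2 0.9] turn first 0.001
shift after turn [0.2 0.2 0.9] yax then 90.0
```

Emit:
move_arm --pt "0.4 0 0 0 0" --pt "0.3 0 0 0 0" --pt "0.2 0 0 0 0" --pt "0.1 0 0 0 0" --pt "0 0 0 0 0" --pt "0 0 0 0 0" --pt "0 0 0 0 0" --pt "0 0 0 0 0"

```text
time_s: 17.0
eef_pos: [0.4557, -0.2529, 0.0333]
eef_rot: [-0.0, 3.14, -0.002]
force: [-0.2, 2.1, 6.0]
finger_gap: 0.17
```

Emit:
move_arm --pt "0 0 0 -10 0" --pt "0 0 0 -25 0" --pt "0 0 0 -35 0" --pt "0 0 0 -20 0" --pt "0 0 0 0 0" --pt "0 0 0 0 0"

```text
time_s: 17.5
eef_pos: [0.4555, -0.2531, 0.1237]
eef_rot: [-0.0, 3.139, -0.003]
force: [-0.7, 0.1, -1.8]
finger_gap: 0.168
```

```bash
python3 plan.py 467.5 246 100 90; python3 - <<'E'
from h import *
cv2.imwrite("pics/w13.png",r.snapshot("wrist"))
E
```

```text
t 17.5 pos [ 455.5 -253.1  123.7] gap 0.16813179475984671 yax 90.01 xax [-1.    -0.    -0.002] zax [ 0.0024 -0.0021 -1.    ]
F [-0.7  0.1 -1.8] joints [-0.65 -0.13  1.94 -0.    1.33 -2.22]
shift [-12.  499.1  22.7] turn first 0.0
shift after turn [-11.9 499.1  22.7] yax then 90.0
```

View pics/w13.png

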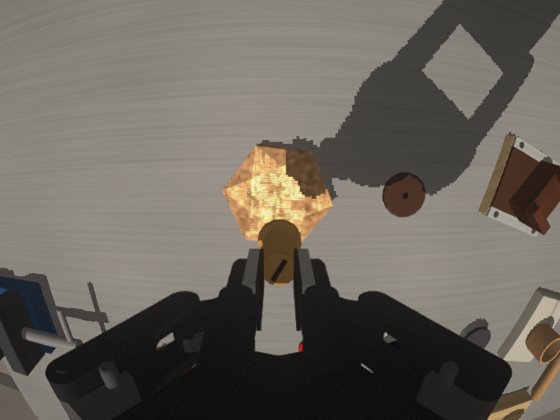

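Emit:
move_arm --pt "0 0 12 0 0" --pt "0 -1 25 0 0" --pt "0 -1 36 0 0" --pt "0 -1 36 0 0" --pt "0 -1 36 0 0" --pt "0 -1 36 0 0" --pt "0 -1 36 0 0" --pt "0 -1 36 0 0" --pt "0 -1 36 0 0" --pt "0 -1 36 0 0"

```text
time_s: 18.38
eef_pos: [0.4615, 0.0749, 0.1199]
eef_rot: [0.001, -3.138, -0.0]
force: [0.6, -0.7, -0.9]
finger_gap: 0.167
```

Emit:
move_arm --pt "0 -1 36 0 0" --pt "0 -1 36 0 0" --pt "0 -1 36 0 0" --pt "0 -1 29 5 0" --pt "0 0 20 10 0" --pt "0 0 12 15 0" --pt "0 0 5 20 0" --pt "0 0 0 12 0" --pt "0 0 0 0 0" --pt "0 0 0 0 0"

```text
time_s: 19.22
eef_pos: [0.4659, 0.2459, 0.0581]
eef_rot: [0.0, -3.138, 0.002]
force: [-0.2, 0.1, -1.3]
finger_gap: 0.167
```

```bash
python3 plan.py 467.5 246 34 90; python3 - <<'E'
from h import *
cv2.imwrite("pics/w14.png",r.snapshot("wrist"))
E
```

```text
t 19.2167 pos [465.9 245.9  58.1] gap 0.16747646669431696 yax 90.01 xax [-1.    -0.     0.004] zax [-0.004  -0.0015 -1.    ]
F [-0.2  0.1 -1.3] joints [ 0.34 -0.03  1.96 -0.    1.22 -1.23]
shift [-1.7  0.1 24.1] turn first 0.0
shift after turn [-1.7  0.1 24.1] yax then 90.0
```

View pics/w14.png

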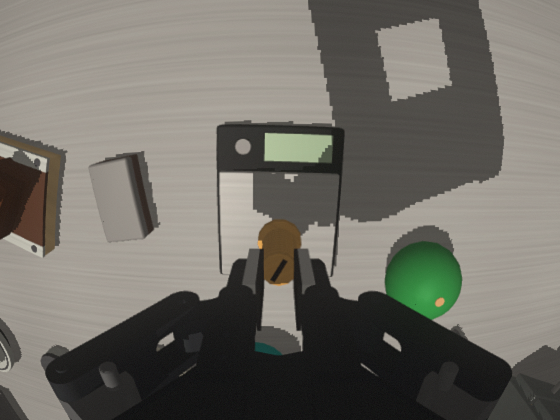

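Emit:
move_arm --pt "0 -1.5 0 8 0" --pt "0 0 0 8 0" --pt "0 0 0 5 0" --pt "0 0 0 2 0" --pt "0 0 0 0 0" --pt "0 0 0 0 0"

```text
time_s: 19.77
eef_pos: [0.4692, 0.2465, 0.0369]
eef_rot: [0.0, -3.141, 0.0]
force: [0.8, 0.8, -0.5]
finger_gap: 0.168
```

Emit:
move_arm --pt "0 0 0 1 0" --pt "0 0 0 0 0"

```text
time_s: 19.93
eef_pos: [0.4694, 0.2466, 0.0362]
eef_rot: [-0.0, 3.141, 0.0]
force: [0.6, 0.5, -1.0]
finger_gap: 0.169
```

Emit:
move_arm --pt "0 1.5 0 1 0" --pt "0 0 0 1 0" --pt "0 0 0 0 0" --pt "0 0 0 0 0"

```text
time_s: 20.27
eef_pos: [0.4676, 0.2466, 0.0339]
eef_rot: [0.0, -3.141, 0.0]
force: [0.5, 0.6, -0.2]
finger_gap: 0.164
```

Emit:
move_arm --pt "0 0 0 1 0" --pt "0 0 0 0 0"

```text
time_s: 20.43
eef_pos: [0.4681, 0.2467, 0.0335]
eef_rot: [-0.0, 3.141, 0.0]
force: [0.6, -0.9, 1.3]
finger_gap: 0.166
```

Emit:
move_arm --pt "0.1 0 0 0.3 0" --pt "0.2 0 0 0 0" --pt "0.3 0 0 0 0" --pt "0.4 0 0 0 0" --pt "0.5 0 0 0 0" --pt "0.5 0 0 -8 0" --pt "0.5 0 0 -20 0" --pt "0.5 0 0 -30 0" --pt "0.5 0 0 -30 0" --pt "0.5 0 0 -10 0"

```text
time_s: 21.27
eef_pos: [0.4704, 0.2476, 0.1364]
eef_rot: [-0.0, 3.134, 0.004]
force: [0.7, 0.3, -0.2]
finger_gap: 0.497
```

```bash
python3 plan.py 444 16 125 48; python3 - <<'E'
from h import *
p=r.camera_params("wrist")
print(proj(p,(.4675,.246,.06),"wrist"),[proj(p,c,"wrist").round(0) for c in [(.4305,.207,.02),(.4305,.285,.02),(.5045,.285,.02),(.5045,.207,.02)]])
cv2.imwrite("pics/w15.png",r.snapshot("wrist"))
E
```

```text
t 21.2667 pos [470.4 247.6 136.4] gap 0.4967861179986572 yax 90.02 xax [-1.    -0.    -0.008] zax [ 0.0076  0.0027 -1.    ]
F [ 0.7  0.3 -0.2] joints [ 0.34 -0.12  1.91  0.    1.35 -1.23]
shift [  26.5 -231.6   10.5] turn first 0.733
shift after turn [-135.3 -189.8   10.5] yax then 48.0
[275.00983686 203.43961049] [array([231., 150.]), array([320., 150.]), array([317., 229.]), array([234., 229.])]
```

View pics/w15.png

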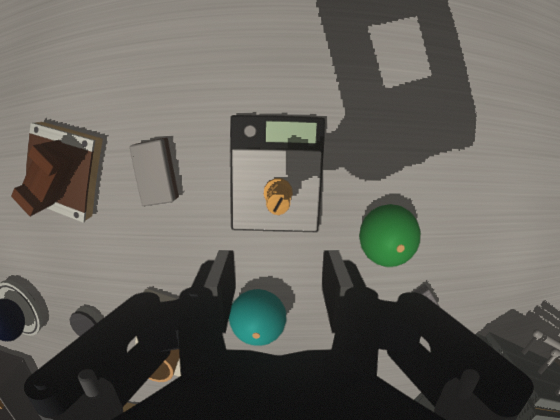

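Emit:
move_arm --pt "0.6 2 -14 0 0" --pt "0.7 4 -30 0 0" --pt "0.7 4 -36 0 0" --pt "0.7 4 -36 0 0" --pt "0.7 4 -36 0 0" --pt "0.7 4 -36 0 0" --pt "0.7 3 -26 0 0" --pt "0.7 2 -14 0 0" --pt "0.7 0 -4 0 0.12" --pt "0.7 0 0 0 0.12"

```text
time_s: 22.15
eef_pos: [0.4387, 0.0127, 0.1281]
eef_rot: [-0.389, -3.113, 0.001]
force: [1.2, 0.6, 0.3]
finger_gap: 0.699
```

Emit:
move_arm --pt "0.7 0 0 0 0.12" --pt "0.7 0 0 0 0.12" --pt "0.7 0 0 0 0.12" --pt "0.7 0 0 0 0.1" --pt "0.7 0 0 0 0.033" --pt "0.7 0 0 0 0" --pt "0.7 0 0 0 0"

```text
time_s: 22.73
eef_pos: [0.4393, 0.0143, 0.1287]
eef_rot: [-1.123, -2.93, 0.002]
force: [-0.2, 0.3, -0.4]
finger_gap: 0.698
```

```bash
python3 plan.py 444 16 125 48; python3 - <<'E'
from h import *
import pickle
p=r.camera_params("wrist");pickle.dump(p,open("w16.pkl","wb"))
im=r.snapshot("wrist");cv2.imwrite("pics/w16.png",im)
cv2.imwrite("pics/w16c.png",cv2.resize(im[90:290,150:410],None,fx=3,fy=3,interpolation=cv2.INTER_CUBIC))
E
```

```text
t 22.7333 pos [439.3  14.3 128.7] gap 0.6978314541162498 yax 48.05 xax [-0.744  0.668  0.003] zax [-3.4e-03  2.0e-04 -1.0e+00]
F [-0.2  0.3 -0.4] joints [-0.14 -0.35  2.11 -0.    1.39 -0.98]
shift [-2.4  4.4  3.7] turn first 0.001
shift after turn [-2.4  4.4  3.7] yax then 48.0
```

View pics/w16c.png

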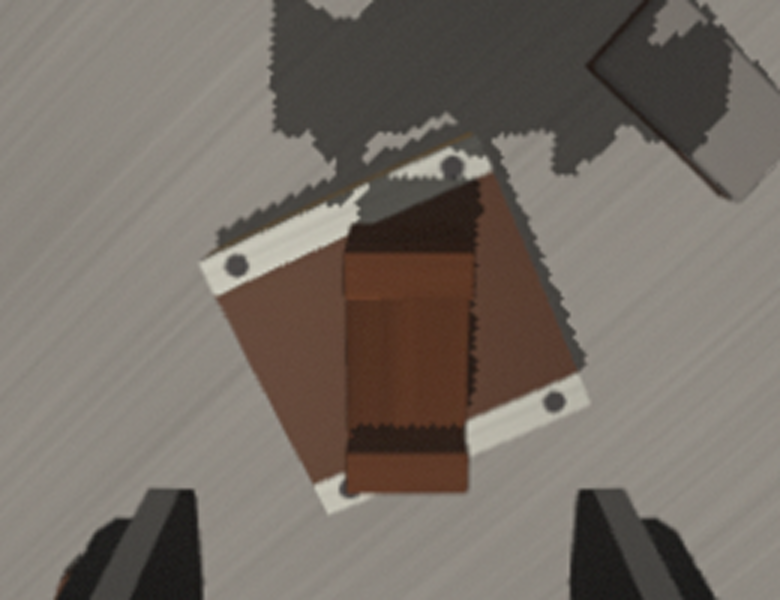

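```bash
python3 - <<'E'
from h import *
import pickle
p=pickle.load(open("w16.pkl","rb"));c=lambda U:((U[0]+.5)/3-.5+150,(U[1]+.5)/3-.5+90)
f=lambda U,z:(atz(p,c(U),z,"wrist")*1e3).round(1)
q=np.array([f(u,.064) for u in [(344,252),(475,252),(468,492),(347,492)]]);print(q,q.mean(0))
for i in range(4):
  d=q[(i+1)%4]-q[i];print(np.hypot(*d[:2]),np.degrees(np.arctan2(d[1],d[0])))
s=np.array([f(u,.02) for u in [(200,262),(486,165),(590,404),(330,514)]]);print(s,s.mean(0))
E
python3 plan.py 444 16 24 48
```

```text
[[410.5  26.7  64. ]
 [431.6  50.2  64. ]
 [478.5   7.8  64. ]
 [457.4 -15.6  64. ]] [444.5    17.275  64.   ]
31.582590140772197 48.0802101366458
63.22475780894695 -42.115194861229355
31.50825288714055 -132.04127785321927
63.157739034895776 137.9520999882627
[[389.2 -13.4  20. ]
 [423.5  66.4  20. ]
 [499.3  43.6  20. ]
 [473.2 -39.9  20. ]] [446.3    14.175  20.   ]
t 22.7833 pos [439.6  14.3 129.2] gap 0.700474596755592 yax 48.05 xax [-0.744  0.668  0.002] zax [-2.6e-03  2.0e-04 -1.0e+00]
F [ 0.7  0.7 -0.2] joints [-0.14 -0.35  2.11 -0.    1.39 -0.98]
shift [ -2.4   4.3 105.2] turn first 0.001
shift after turn [ -2.3   4.3 105.2] yax then 48.0
```

Emit:
move_arm --pt "0.7 -1.8 5 10 0" --pt "0.7 0 0 25 0" --pt "0.7 0 0 30 0" --pt "0.7 0 0 22 0" --pt "0.7 0 0 12 0" --pt "0.7 0 0 6 0" --pt "0.7 0 0 0 0" --pt "0.7 0 0 0 0"

```text
time_s: 23.45
eef_pos: [0.4456, 0.0172, 0.0257]
eef_rot: [-1.125, -2.933, 0.0]
force: [0.9, -0.2, -0.2]
finger_gap: 0.698
```

```bash
python3 plan.py 444.4 17 24 48; python3 - <<'E'
from h import *
cv2.imwrite("pics/w17.png",r.snapshot("wrist"))
E
```

```text
t 23.45 pos [445.6  17.2  25.7] gap 0.6980939214246793 yax 48.03 xax [-0.744  0.669  0.   ] zax [-1.e-04  0.e+00 -1.e+00]
F [ 0.9 -0.2 -0.2] joints [-0.13 -0.2   2.17  0.    1.17 -0.97]
shift [ 0.8 -0.9  1.7] turn first 0.001
shift after turn [ 0.8 -0.9  1.7] yax then 48.0
```

View pics/w17.png

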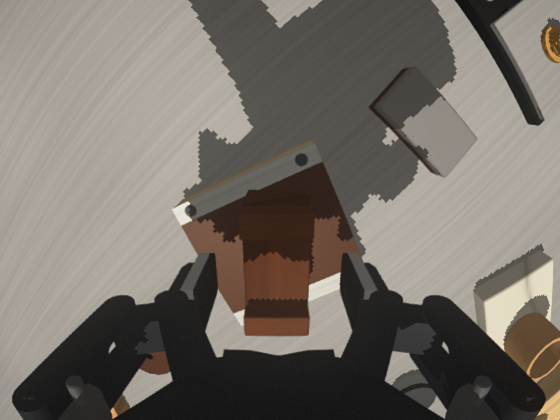

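The block is centred and square between the pads. I'll close on it and lift.

Emit:
move_arm --pt "0.6 0.8 -0.9 1 0" --pt "0.5 0 0 0 0" --pt "0.4 0 0 0 0" --pt "0.3 0 0 0 0" --pt "0.2 0 0 0 0" --pt "0.1 0 0 0 0" --pt "0.1 0 0 0 0" --pt "0.1 0 0 0 0"

```text
time_s: 24.17
eef_pos: [0.445, 0.0168, 0.0257]
eef_rot: [1.125, 2.932, 0.0]
force: [-1.3, -0.3, 6.9]
finger_gap: 0.35
```

Emit:
move_arm --pt "0.1 0 0 -8 0" --pt "0.1 0 0 -20 0" --pt "0.1 0 0 -30 0" --pt "0.1 0 0 -20 0" --pt "0.1 0 0 0 0" --pt "0.1 0 0 0 0"

```text
time_s: 24.67
eef_pos: [0.4452, 0.0169, 0.1041]
eef_rot: [1.124, 2.93, 0.001]
force: [0.2, 0.5, -0.4]
finger_gap: 0.346
```

```bash
python3 plan.py 455 -253 100 48; python3 - <<'E'
from h import *
cv2.imwrite("pics/w18.png",r.snapshot("wrist"))
E
```

```text
t 24.6667 pos [445.2  16.9 104.1] gap 0.3457969268921385 yax 48.02 xax [-0.743  0.669 -0.003] zax [ 3.1e-03 -3.0e-04 -1.0e+00]
F [ 0.2  0.5 -0.4] joints [-0.13 -0.31  2.12  0.    1.33 -0.97]
shift [-187.8 -194.     4.2] turn first 0.0
shift after turn [-187.9 -194.     4.2] yax then 48.0
```

View pics/w18.png

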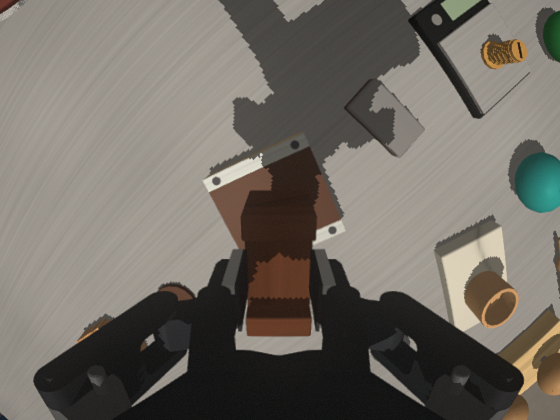

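Emit:
move_arm --pt "0.1 -8 -8 0 0" --pt "0.1 -18 -18 0 0" --pt "0.1 -24 -25 0 0" --pt "0.1 -25 -26 0 0" --pt "0.1 -25 -26 0 0" --pt "0.1 -25 -26 0 0" --pt "0.1 -25 -26 0 0" --pt "0.1 -20 -21 0 0" --pt "0.1 -12 -12 8 0" --pt "0.1 -5 -6 12 0"

```text
time_s: 25.55
eef_pos: [0.4532, -0.2546, 0.0817]
eef_rot: [-1.129, -2.932, 0.0]
force: [-0.2, 0.6, -0.4]
finger_gap: 0.348
```

Emit:
move_arm --pt "0.1 0 0 15 0" --pt "0.1 0 0 18 0" --pt "0.1 0 0 9 0" --pt "0.1 0 0 0 0" --pt "0.1 0 0 0 0"

```text
time_s: 25.97
eef_pos: [0.4525, -0.251, 0.0391]
eef_rot: [-1.123, -2.93, -0.002]
force: [-0.2, 0.3, 0.5]
finger_gap: 0.345
```

```bash
python3 plan.py 455 -253 26 48; python3 - <<'E'
from h import *
cv2.imwrite("pics/w19.png",r.snapshot("wrist"))
E
```

```text
t 25.9667 pos [ 452.5 -251.    39.1] gap 0.3450840618435719 yax 48.05 xax [-0.744  0.668  0.003] zax [-0.0027  0.0022 -1.    ]
F [-0.2  0.3  0.5] joints [-0.65 -0.03  2.    0.    1.18 -1.49]
shift [-3.3  0.2 13.1] turn first 0.001
shift after turn [-3.3  0.2 13.1] yax then 48.0
```

View pics/w19.png

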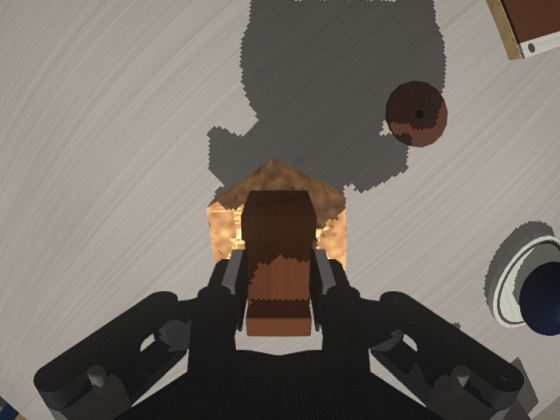

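Emit:
move_arm --pt "0.1 -3 0 5 0" --pt "0.1 0 0 4 0" --pt "0.1 0 0 2 0" --pt "0.1 0 0 0 0" --pt "0.1 0 0 0 0"

```text
time_s: 26.43
eef_pos: [0.4557, -0.2543, 0.0297]
eef_rot: [-1.125, -2.933, -0.0]
force: [-1.7, -0.2, -0.1]
finger_gap: 0.349
```

Emit:
move_arm --pt "0.1 0 0 1 0" --pt "0.1 0 0 0 0"

```text
time_s: 26.6
eef_pos: [0.4558, -0.2544, 0.0288]
eef_rot: [1.125, 2.933, -0.0]
force: [-1.2, -0.1, -0.2]
finger_gap: 0.351
```

Emit:
move_arm --pt "0.1 1 0 1.5 0" --pt "0.1 0 0 1 0" --pt "0.1 0 0 0.5 0" --pt "0.1 0 0 0 0"

```text
time_s: 26.93
eef_pos: [0.4549, -0.2536, 0.0258]
eef_rot: [-1.125, -2.933, -0.0]
force: [-1.4, 0.9, 1.2]
finger_gap: 0.346
```

Emit:
move_arm --pt "0.1 0 0 0.5 0" --pt "0.1 0 0 0 0"

```text
time_s: 27.1
eef_pos: [0.4549, -0.2536, 0.0258]
eef_rot: [-1.125, -2.933, -0.0]
force: [-1.6, 1.9, 4.5]
finger_gap: 0.351
```

Emit:
move_arm --pt "0.35 0 0 0 0" --pt "0.45 0 0 0 0" --pt "0.55 0 0 0 0" --pt "0.7 0 0 0 0" --pt "0.7 0 0 0 0" --pt "0.7 0 0 -10 0" --pt "0.7 0 0 -25 0" --pt "0.7 0 0 -35 0" --pt "0.7 0 0 -35 0" --pt "0.7 0 0 0 0"

```text
time_s: 27.93
eef_pos: [0.4592, -0.2568, 0.1396]
eef_rot: [1.12, 2.92, -0.007]
force: [1.3, -0.8, 1.7]
finger_gap: 0.703
```

```bash
python3 plan.py 649 112.5 125 48; python3 - <<'E'
from h import *
cv2.imwrite("pics/w20.png",r.snapshot("wrist"))
E
```

```text
t 27.9333 pos [ 459.2 -256.8  139.6] gap 0.702535726818063 yax 48.02 xax [-0.743  0.669 -0.015] zax [ 0.0118 -0.009  -0.9999]
F [ 1.3 -0.8  1.7] joints [-0.65 -0.14  1.92  0.    1.35 -1.49]
shift [106.1 401.5  13.5] turn first 0.0
shift after turn [106.3 401.4  13.5] yax then 48.0
```

View pics/w20.png

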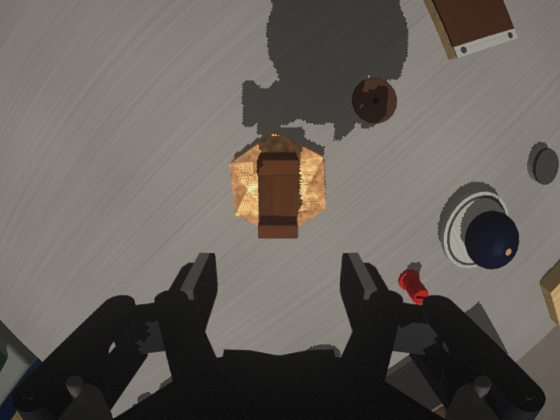

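Emit:
move_arm --pt "0.8 4 14 0 0" --pt "0.9 8 29 0 0" --pt "1 9 35 0 0" --pt "1 9 35 0 0" --pt "1 9 35 0 0" --pt "1 9 35 0 0" --pt "1 9 35 0 0" --pt "1 9 35 0 0" --pt "1 9 35 0 0" --pt "1 9 35 0 0"

```text
time_s: 28.82
eef_pos: [0.6085, 0.0444, 0.1292]
eef_rot: [-1.125, -2.932, 0.001]
force: [0.1, -0.8, -0.1]
finger_gap: 1.006
```

Emit:
move_arm --pt "1 9 34 0 0" --pt "1 7 24 0 0" --pt "1 4 15 0 0" --pt "1 2 6 0 0" --pt "1 0 0 0 0" --pt "1 0 0 0 0"

```text
time_s: 29.32
eef_pos: [0.6445, 0.1152, 0.1297]
eef_rot: [-1.126, -2.932, 0.002]
force: [-0.8, -0.2, -0.0]
finger_gap: 1.002
```

```bash
python3 plan.py 649 112.5 125 48; python3 - <<'E'
from h import *
import pickle
p=r.camera_params("wrist");pickle.dump(p,open("w21.pkl","wb"))
im=r.snapshot("wrist");cv2.imwrite("pics/w21.png",im)
E
```

```text
t 29.3167 pos [644.5 115.2 129.7] gap 1.0023411647839289 yax 47.99 xax [-0.743  0.669  0.   ] zax [-1.2e-03 -7.0e-04 -1.0e+00]
F [-0.8 -0.2 -0. ] joints [ 0.06  0.18  1.61 -0.    1.35 -0.77]
shift [-5.1  1.   4.7] turn first -0.0
shift after turn [-5.1  1.   4.7] yax then 48.0
```

View pics/w21.png

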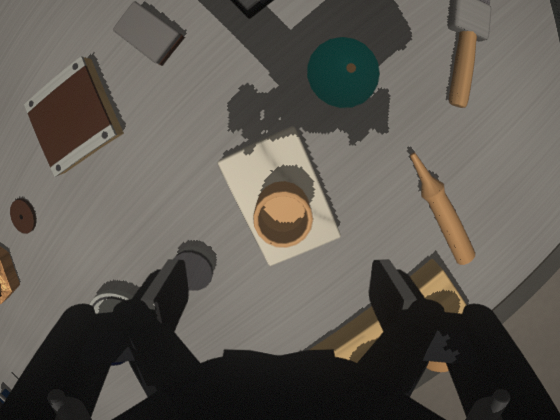

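```bash
python3 - <<'E'
from h import *
import pickle
p=pickle.load(open("w21.pkl","rb"));T=r.camera_params("top")
f=lambda U,z:(atz(p,U,z,"wrist")*1e3).round(1)
print("cup",f((283.5,219),.062))
s=np.array([f(u,.02) for u in [(219,162),(297,128),(340,238),(271,265)]]);print(s,s.mean(0))
R=np.array([[-.743,.669],[.669,.743]])
C=np.array([649,112.5])
for n,U,z in [("puck",(295,172),.02),("turq",(186,191),.03),("tray r",(326,103),.03),("tray l",(207,103),.03),("stickend",(187,148),.01)]:
    X=(atz(T,U,z,"top")*1e3)[:2];print(n,X.round(0),"tool",(R@(X-C)).round(0))
print(tri([(T,((353.5)/3.7-.5+145,(109.5)/3.7-.5+135),"top"),(p,(283.5,219),"wrist")]))
E
```

```text
cup [651.7 114.1  62. ]
[[586.8  98.2  20. ]
 [610.3 167.3  20. ]
 [711.8 131.4  20. ]
 [689.3  65.5  20. ]] [649.55 115.6   20.  ]
puck [642.  -0.] tool [-70. -89.]
turq [600. 226.] tool [113.  51.]
tray r [791. -68.] tool [-227.  -39.]
tray l [791. 187.] tool [-56. 151.]
stickend [698. 231.] tool [ 43. 121.]
(array([0.65165514, 0.11283242, 0.05566907]), [np.float64(0.0016468401078473906), np.float64(0.0016468401078473856)])
```

Emit:
move_arm --pt "1 -5.2 2 10 0" --pt "1 0 0 25 0" --pt "1 0 0 30 0" --pt "1 0 0 22 0" --pt "1 0 0 12 0" --pt "1 0 0 6 0" --pt "1 0 0 0 0" --pt "1 0 0 0 0"

```text
time_s: 30.03
eef_pos: [0.6511, 0.1136, 0.0261]
eef_rot: [1.126, 2.932, 0.001]
force: [0.8, 0.5, 0.8]
finger_gap: 0.999
```

```bash
python3 plan.py 650 113.5 24 48; python3 - <<'E'
from h import *
cv2.imwrite("pics/w22.png",r.snapshot("wrist"))
E
```

```text
t 30.0333 pos [651.1 113.6  26.1] gap 0.9985240204944085 yax 47.98 xax [-0.743  0.669 -0.001] zax [ 0.0014  0.     -1.    ]
F [0.8 0.5 0.8] joints [ 0.06  0.3   1.65 -0.    1.19 -0.78]
shift [ 0.7 -0.8  2.1] turn first -0.0
shift after turn [ 0.7 -0.8  2.1] yax then 48.0
```

View pics/w22.png

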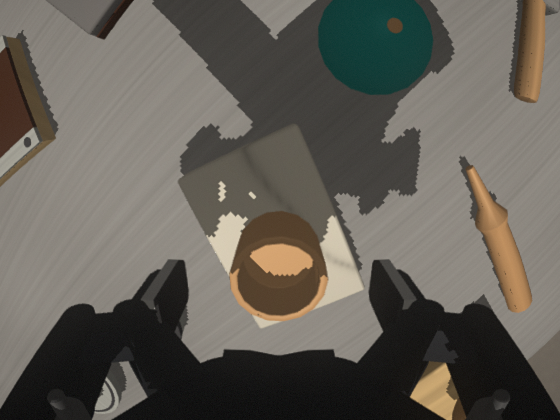

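```bash
python3 - <<'E'
from h import *
p=r.camera_params("wrist")
print(atz(p,(279,279),.062,"wrist")*1e3, atz(p,(279,284),.062,"wrist")*1e3)
E
```

```text
[651.9662272  114.13746383  62.        ] [653.96232151 112.34078593  62.        ]
```

Emit:
move_arm --pt "0.9 0 0 1 0" --pt "0.8 0 0 0 0" --pt "0.7 0 0 0 0" --pt "0.6 0 0 0 0" --pt "0.5 0 0 0 0" --pt "0.4 0 0 0 0" --pt "0.3 0 0 0 0" --pt "0.3 0 0 0 0" --grip_force 30

```text
time_s: 30.75
eef_pos: [0.651, 0.1141, 0.0251]
eef_rot: [1.125, 2.932, 0.001]
force: [-0.7, 0.1, 4.6]
finger_gap: 0.521
```

Emit:
move_arm --pt "0.3 0 0 -8 0" --pt "0.3 0 0 -20 0" --pt "0.3 0 0 -30 0" --pt "0.3 0 0 -20 0" --pt "0.3 0 0 0 0" --pt "0.3 0 0 0 0"

```text
time_s: 31.25
eef_pos: [0.6511, 0.1141, 0.1037]
eef_rot: [1.125, 2.931, 0.002]
force: [-0.3, 0.5, -0.7]
finger_gap: 0.525
```

```bash
python3 plan.py 444.5 15 105 48; python3 - <<'E'
from h import *
cv2.imwrite("pics/w23.png",r.snapshot("wrist"))
E
```

```text
t 31.25 pos [651.1 114.1 103.7] gap 0.5245528046238191 yax 48.01 xax [-0.743  0.669 -0.002] zax [ 2.7e-03  2.0e-04 -1.0e+00]
F [-0.3  0.5 -0.7] joints [ 0.06  0.21  1.61  0.    1.31 -0.78]
shift [  87.3 -211.9   -1.9] turn first 0.0
shift after turn [  87.2 -211.9   -1.9] yax then 48.0
```

View pics/w23.png

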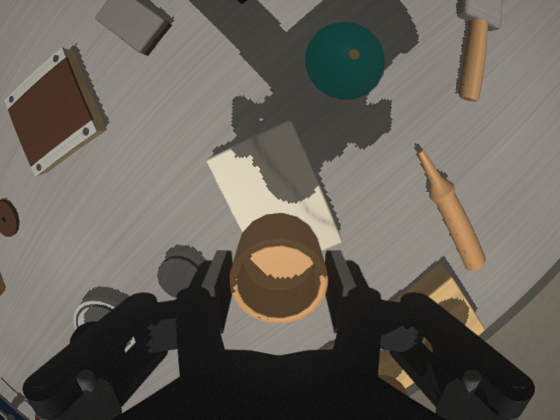

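Emit:
move_arm --pt "0.3 4 -8 0 0" --pt "0.3 8 -18 0 0" --pt "0.3 11 -27 0 0" --pt "0.3 12 -29 0 0" --pt "0.3 12 -29 0 0" --pt "0.3 12 -29 0 0" --pt "0.3 11 -27 0 0" --pt "0.3 9 -22 0 0" --pt "0.3 5 -15 8 0" --pt "0.3 3 -8 14 0"

```text
time_s: 32.13
eef_pos: [0.4416, 0.014, 0.0791]
eef_rot: [-1.127, -2.932, 0.001]
force: [1.3, -1.0, 0.3]
finger_gap: 0.527
```

Emit:
move_arm --pt "0.3 0 0 18 0" --pt "0.3 0 0 16 0" --pt "0.3 0 0 8 0" --pt "0.3 0 0 0 0" --pt "0.3 0 0 0 0"

```text
time_s: 32.55
eef_pos: [0.4427, 0.0148, 0.0371]
eef_rot: [-1.124, -2.931, 0.001]
force: [0.5, 0.7, -0.9]
finger_gap: 0.524
```

```bash
python3 plan.py 444.5 15 26 48; python3 - <<'E'
from h import *
cv2.imwrite("pics/w24.png",r.snapshot("wrist"))
E
```

```text
t 32.55 pos [442.7  14.8  37.1] gap 0.524099331726265 yax 48.02 xax [-0.743  0.669  0.002] zax [-2.7e-03  3.0e-04 -1.0e+00]
F [ 0.5  0.7 -0.9] joints [-0.13 -0.22  2.17 -0.    1.2  -0.97]
shift [-1.3  1.4 11.1] turn first 0.0
shift after turn [-1.3  1.4 11.1] yax then 48.0
```

View pics/w24.png

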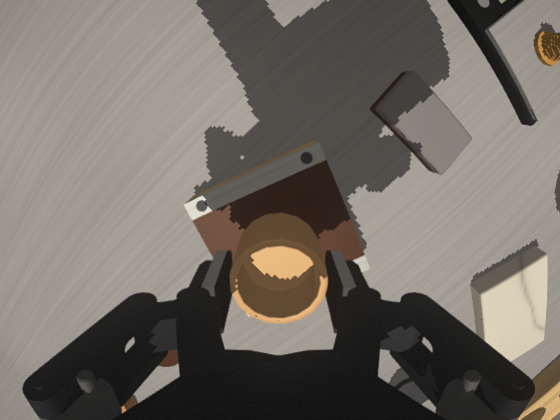

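Emit:
move_arm --pt "0.3 0 0.5 5 0" --pt "0.3 0 0 3 0" --pt "0.3 0 0 1 0" --pt "0.3 0 0 0 0" --pt "0.3 0 0 0 0"

```text
time_s: 33.02
eef_pos: [0.4442, 0.015, 0.0293]
eef_rot: [1.125, 2.933, -0.0]
force: [0.3, -0.2, -0.5]
finger_gap: 0.52
```

Emit:
move_arm --pt "0.3 0 0 1 0" --pt "0.3 0 0 0 0"

```text
time_s: 33.18
eef_pos: [0.4442, 0.015, 0.0282]
eef_rot: [1.125, 2.933, 0.0]
force: [0.3, 0.0, -0.3]
finger_gap: 0.521
```

Emit:
move_arm --pt "0.3 0 0 1.5 0" --pt "0.3 0 0 1 0" --pt "0.3 0 0 0.5 0" --pt "0.3 0 0 0 0"

```text
time_s: 33.52
eef_pos: [0.4441, 0.015, 0.0252]
eef_rot: [-1.125, -2.933, 0.0]
force: [-0.1, 0.1, -1.2]
finger_gap: 0.524
```

Emit:
move_arm --pt "0.3 0 0 0.4 0" --pt "0.3 0 0 0 0"

```text
time_s: 33.68
eef_pos: [0.4442, 0.015, 0.0251]
eef_rot: [-1.125, -2.933, 0.0]
force: [-1.0, 0.0, 2.3]
finger_gap: 0.52
```

Emit:
move_arm --pt "0.52 0 0 0 0" --pt "0.6 0 0 0 0" --pt "0.7 0 0 0 0" --pt "0.85 0 0 0 0" --pt "0.9 0 0 0 0" --pt "0.9 0 0 -10 0" --pt "0.9 0 0 -25 0" --pt "0.9 0 0 -35 0" --pt "0.9 0 0 -35 0" --pt "0.9 0 0 0 0"

```text
time_s: 34.52
eef_pos: [0.4492, 0.0144, 0.1388]
eef_rot: [1.12, 2.92, 0.005]
force: [0.2, -0.1, 1.3]
finger_gap: 0.902
```

```bash
python3 plan.py 454.5 -253.5 125 48; python3 - <<'E'
from h import *
cv2.imwrite("pics/w25.png",r.snapshot("wrist"))
E
```

```text
t 34.5167 pos [449.2  14.4 138.8] gap 0.9023029108006206 yax 48.02 xax [-0.743  0.669 -0.012] zax [ 0.0144 -0.0019 -0.9999]
F [ 0.2 -0.1  1.3] joints [-0.13 -0.35  2.09  0.    1.39 -0.97]
shift [-183.  -195.7   14.3] turn first 0.0
shift after turn [-183.1 -195.6   14.3] yax then 48.0
```

View pics/w25.png

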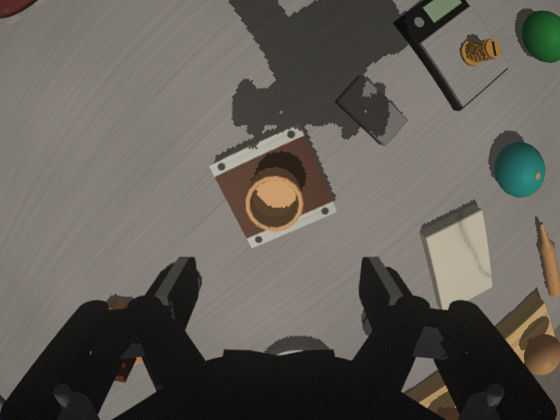

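Emit:
move_arm --pt "0.8 -9 -10 0 0" --pt "0.7 -20 -21 0 0" --pt "0.7 -25 -27 0 0" --pt "0.7 -25 -27 0 0" --pt "0.7 -25 -27 0 0" --pt "0.7 -25 -27 0 0" --pt "0.7 -23 -24 0 0" --pt "0.7 -17 -18 0 0" --pt "0.7 -10 -10 0 0" --pt "0.7 -4 -4 0 0"

```text
time_s: 35.4
eef_pos: [0.4492, -0.2537, 0.1291]
eef_rot: [-1.128, -2.931, -0.001]
force: [0.2, 0.7, 0.3]
finger_gap: 0.7
```

Emit:
move_arm --pt "0.7 0 0 0 0" --pt "0.7 0 0 0 0"

```text
time_s: 35.57
eef_pos: [0.4496, -0.2512, 0.1293]
eef_rot: [-1.124, -2.932, -0.001]
force: [0.1, 0.1, -1.0]
finger_gap: 0.699
```

```bash
python3 plan.py 454.5 -253.5 25.5 48; python3 - <<'E'
from h import *
cv2.imwrite("pics/w26.png",r.snapshot("wrist"))
E
```

```text
t 35.5667 pos [ 449.6 -251.2  129.3] gap 0.6988791776402923 yax 48.04 xax [-0.744  0.669  0.001] zax [-8.0e-04  1.3e-03 -1.0e+00]
F [ 0.1  0.1 -1. ] joints [-0.65 -0.15  1.94  0.    1.35 -1.49]
shift [ -5.3   1.6 103.8] turn first 0.001
shift after turn [ -5.3   1.6 103.8] yax then 48.0
```

View pics/w26.png

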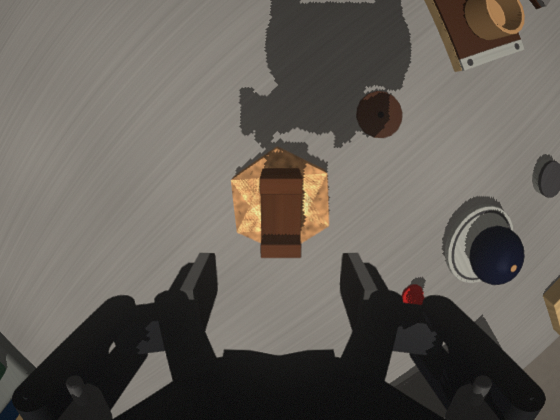

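Emit:
move_arm --pt "0.7 -5.3 1.6 10 0" --pt "0.7 0 0 25 0" --pt "0.7 0 0 30 0" --pt "0.7 0 0 22 0" --pt "0.7 0 0 11 0" --pt "0.7 0 0 5 0" --pt "0.7 0 0 0 0" --pt "0.7 0 0 0 0"

```text
time_s: 36.28
eef_pos: [0.4556, -0.2549, 0.0278]
eef_rot: [1.124, 2.932, -0.001]
force: [-0.0, -0.7, 0.1]
finger_gap: 0.705
```

Emit:
move_arm --pt "0.6 0 0 1 0" --pt "0.5 0 0 0 0" --pt "0.4 0 0 0 0" --pt "0.3 0 0 0 0" --pt "0.2 0 0 0 0" --pt "0.1 0 0 0 0" --pt "0.1 0 0 0 0" --pt "0.1 0 0 0 0" --grip_force 40

```text
time_s: 36.95
eef_pos: [0.4555, -0.2553, 0.0273]
eef_rot: [1.125, 2.931, -0.001]
force: [-0.9, 1.2, 5.5]
finger_gap: 0.34
```

Emit:
move_arm --pt "0.1 0 0 -10 0" --pt "0.1 0 0 -25 0" --pt "0.1 0 0 -35 0" --pt "0.1 0 0 -20 0" --pt "0.1 0 0 0 0" --pt "0.1 0 0 0 0"

```text
time_s: 37.45
eef_pos: [0.4556, -0.2554, 0.1177]
eef_rot: [1.124, 2.93, -0.002]
force: [-0.3, -0.9, -0.2]
finger_gap: 0.338
```

```bash
python3 plan.py 648.5 114 110 72; python3 - <<'E'
from h import *
cv2.imwrite("pics/w27.png",r.snapshot("wrist"))
E
```

```text
t 37.45 pos [ 455.6 -255.4  117.7] gap 0.33752698115603286 yax 48.01 xax [-0.743  0.669 -0.004] zax [ 0.0029 -0.0022 -1.    ]
F [-0.3 -0.9 -0.2] joints [-0.65 -0.12  1.94 -0.    1.32 -1.49]
shift [103.8 403.6   7.4] turn first -0.419
shift after turn [-69.3 410.9   7.4] yax then 72.0
```

View pics/w27.png

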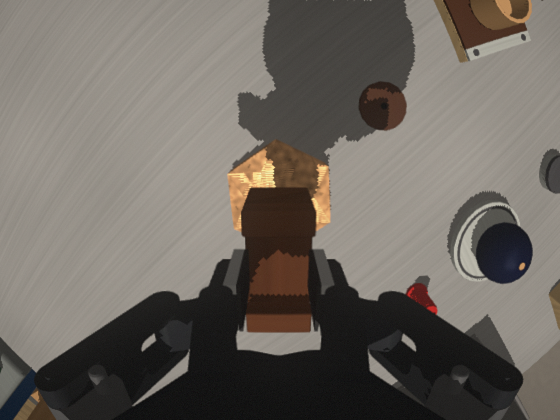

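Emit:
move_arm --pt "0.1 0 0 0 -0.06" --pt "0.1 0 0 0 -0.1" --pt "0.1 0 0 0 -0.11" --pt "0.1 0 0 0 -0.1" --pt "0.1 -2 10 0 -0.049" --pt "0.1 -4 23 0 0" --pt "0.1 -6 34 0 0" --pt "0.1 -6 34 0 0" --pt "0.1 -6 34 0 0" --pt "0.1 -6 34 0 0"

```text
time_s: 38.33
eef_pos: [0.5347, -0.1015, 0.1132]
eef_rot: [-0.491, -3.099, -0.001]
force: [-0.2, -0.6, -0.6]
finger_gap: 0.336
```

Emit:
move_arm --pt "0.1 -6 34 0 0" --pt "0.1 -6 34 0 0" --pt "0.1 -6 34 0 0" --pt "0.1 -6 34 0 0" --pt "0.1 -6 34 0 0" --pt "0.1 -5 29 0 0" --pt "0.1 -4 22 0 0" --pt "0.1 -3 14 0 0" --pt "0.1 -1 6 0 0" --pt "0.1 0 0 0 0"

```text
time_s: 39.17
eef_pos: [0.6505, 0.113, 0.1142]
eef_rot: [-0.489, -3.101, 0.001]
force: [-0.9, -0.2, 0.2]
finger_gap: 0.335
```

```bash
python3 plan.py 650.4 113.3 50 72; python3 - <<'E'
from h import *
import pickle
p=r.camera_params("wrist");pickle.dump(p,open("w28.pkl","wb"))
cv2.imwrite("pics/w28.png",r.snapshot("wrist"))
E
```

```text
t 39.1667 pos [650.5 113.  114.2] gap 0.3349760071557573 yax 72.08 xax [-0.952  0.308  0.002] zax [-2.6e-03 -3.0e-04 -1.0e+00]
F [-0.9 -0.2  0.2] joints [ 0.06  0.21  1.61 -0.    1.33 -1.2 ]
shift [ 0.   0.3 64.2] turn first 0.001
shift after turn [ 0.   0.3 64.2] yax then 72.0
```

View pics/w28.png

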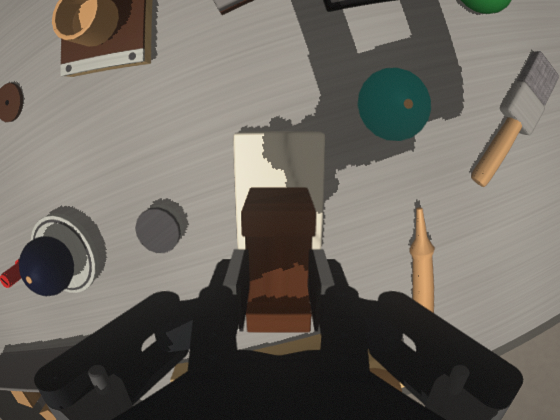

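Emit:
move_arm --pt "0.1 0 0 10 0" --pt "0.1 0 0 20 0" --pt "0.1 0 0 22 0" --pt "0.1 0 0 15 0" --pt "0.1 0 0 8 0" --pt "0.1 0 0 4 0" --pt "0.1 0 0 0 0" --pt "0.1 0 0 0 0"

```text
time_s: 39.88
eef_pos: [0.6518, 0.1123, 0.0376]
eef_rot: [0.491, 3.102, 0.0]
force: [0.1, -0.4, 0.3]
finger_gap: 0.342
```

```bash
python3 plan.py 650.4 113.3 27.5 72; python3 - <<'E'
from h import *
im=r.snapshot("wrist")
p=r.camera_params("wrist");s=np.array([atz(p,c,.02,"wrist")*1e3 for c in [(212,150)]])
cv2.imwrite("pics/w29.png",im)
E
```

```text
t 39.8833 pos [651.8 112.3  37.6] gap 0.34169704033582865 yax 72.01 xax [-0.951  0.309 -0.001] zax [ 0.0012 -0.     -1.    ]
F [ 0.1 -0.4  0.3] joints [ 0.06  0.29  1.65 -0.    1.21 -1.2 ]
shift [ 1.6  0.5 10.1] turn first 0.0
shift after turn [ 1.6  0.5 10.1] yax then 72.0
```

View pics/w29.png

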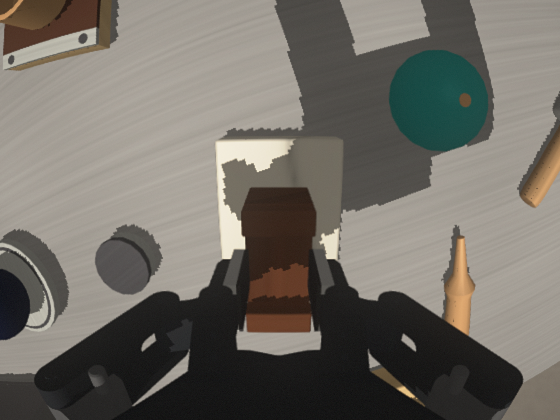

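Emit:
move_arm --pt "0.1 1.6 0.5 3 0" --pt "0.1 0 0 3 0" --pt "0.1 0 0 1.5 0" --pt "0.1 0 0 0 0" --pt "0.1 0 0 0 0"

```text
time_s: 40.35
eef_pos: [0.6497, 0.1135, 0.0292]
eef_rot: [-0.491, -3.103, 0.0]
force: [-1.0, -0.1, -0.7]
finger_gap: 0.338
```

Emit:
move_arm --pt "0.1 0 0 1.5 0" --pt "0.1 0 0 0 0" --pt "0.1 0 0 0 0"

```text
time_s: 40.6
eef_pos: [0.6497, 0.1135, 0.0277]
eef_rot: [-0.491, -3.103, 0.0]
force: [-0.3, -0.5, -0.2]
finger_gap: 0.337
```

Emit:
move_arm --pt "0.1 0 0 0.7 0" --pt "0.1 0 0 0.3 0" --pt "0.1 0 0 0 0"

```text
time_s: 40.85
eef_pos: [0.6499, 0.1135, 0.0274]
eef_rot: [0.491, 3.103, -0.0]
force: [-2.5, 0.2, 3.0]
finger_gap: 0.334
```

Emit:
move_arm --pt "0.35 0 0 0 0" --pt "0.45 0 0 0 0" --pt "0.55 0 0 0 0" --pt "0.7 0 0 0 0" --pt "0.7 0 0 0 0" --pt "0.7 0 0 -10 0" --pt "0.7 0 0 -25 0" --pt "0.7 0 0 -35 0" --pt "0.7 0 0 -35 0" --pt "0.7 0 0 0 0"

```text
time_s: 41.68
eef_pos: [0.6551, 0.1139, 0.1425]
eef_rot: [0.488, 3.088, 0.005]
force: [2.1, -0.6, 1.7]
finger_gap: 0.699
```

```bash
python3 plan.py 400 300 250 72; python3 - <<'E'
from h import *
im=r.snapshot("wrist");cv2.imwrite("pics/w30.png",im)
cv2.imwrite("pics/s30.png",r.snapshot("scene"))
E
```

```text
t 41.6833 pos [655.1 113.9 142.5] gap 0.6992828481279026 yax 72.03 xax [-0.951  0.309 -0.014] zax [ 0.0155  0.001  -0.9999]
F [ 2.1 -0.6  1.7] joints [ 0.06  0.18  1.59  0.    1.36 -1.2 ]
shift [ 298.5   98.9 -111.3] turn first 0.001
shift after turn [ 298.6   98.8 -111.3] yax then 72.0
```

View pics/w30.png

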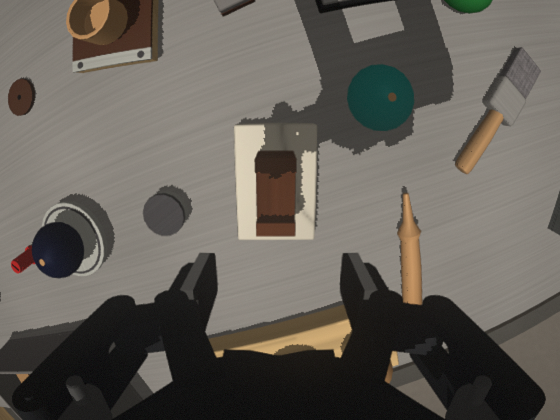

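View pics/s30.png

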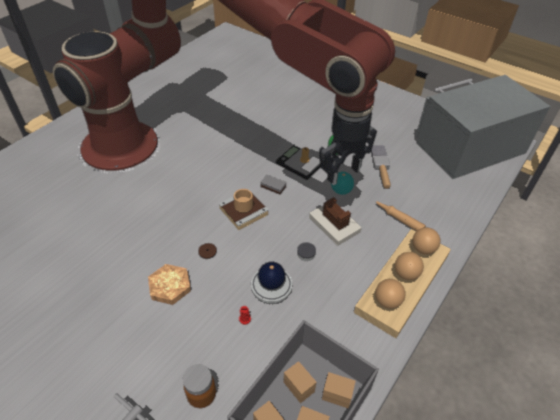

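Emit:
move_arm --pt "0.7 0 0 -30 0" --pt "0.7 0 0 -30 0" --pt "0.7 20 8 -10 0" --pt "0.7 30 14 0 0" --pt "0.7 32 14 0 0" --pt "0.7 32 14 0 0" --pt "0.7 32 14 0 0" --pt "0.7 32 14 0 0" --pt "0.7 32 14 0 0" --pt "0.7 20 30 0 0"

```text
time_s: 42.62
eef_pos: [0.465, 0.3, 0.1999]
eef_rot: [-0.491, -3.1, 0.004]
force: [0.7, 0.7, 0.4]
finger_gap: 0.702
```

Emit:
move_arm --pt "0.7 0 35 0 0" --pt "0.7 0 35 0 0" --pt "0.7 0 35 0 0" --pt "0.7 0 35 0 0" --pt "0.7 0 35 0 0" --pt "0.7 0 30 0 0" --pt "0.7 0 20 0 0" --pt "0.7 0 8 0 0" --pt "0.7 0 0 0 0" --pt "0.7 0 0 0 0"

```text
time_s: 43.45
eef_pos: [0.5401, 0.5214, 0.2003]
eef_rot: [-0.491, -3.102, 0.004]
force: [-0.2, -0.8, -0.2]
finger_gap: 0.701
```

```bash
python3 plan.py; python3 - <<'E'
from h import *
im=r.snapshot("top");cv2.imwrite("pics/t31.png",im)
cv2.imwrite("pics/ta31.png",cv2.resize(im[135:295,145:325],None,fx=3.7,fy=3.7,interpolation=cv2.INTER_CUBIC))
cv2.imwrite("pics/tb31.png",cv2.resize(im[140:290,260:450],None,fx=4,fy=4,interpolation=cv2.INTER_CUBIC))
E
```

```text
t 43.45 pos [540.1 521.4 200.3] gap 0.7012660559450429 yax 72.03 xax [-0.951  0.309  0.001] zax [-0.0019 -0.002  -1.    ]
F [-0.2 -0.8 -0.2] joints [ 0.67  0.35  1.29 -0.    1.51 -0.59]
```

View pics/ta31.png

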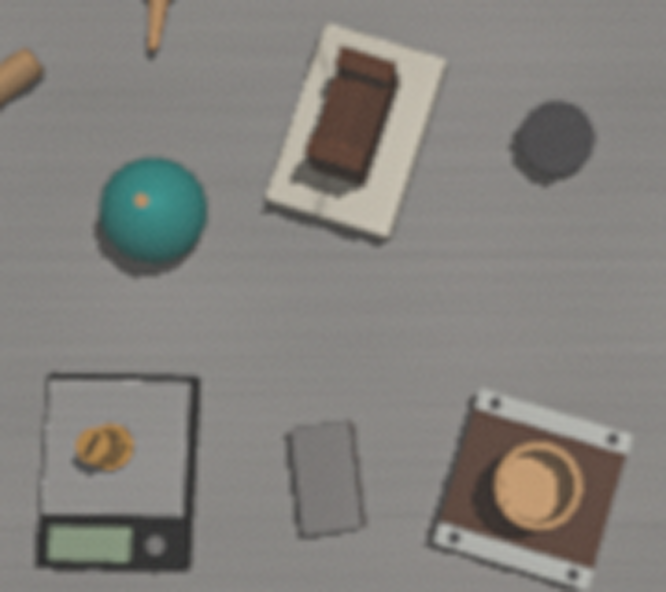

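View pics/tb31.png

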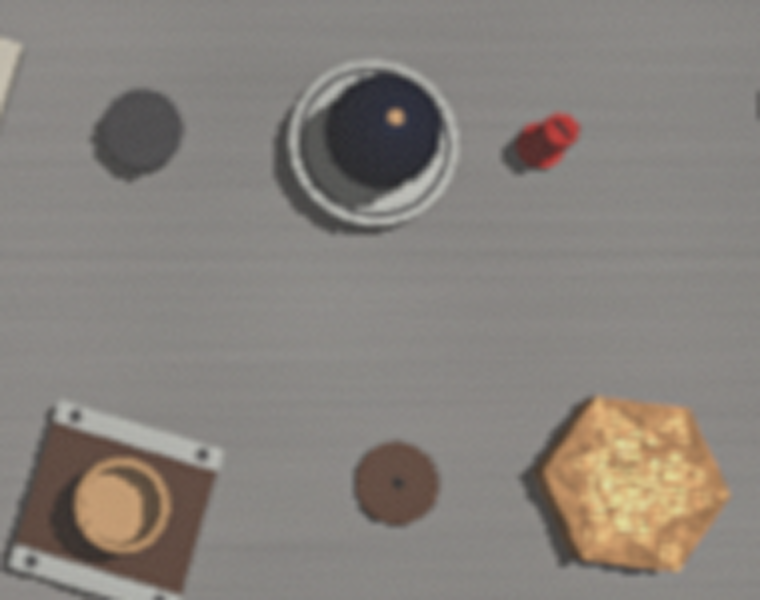

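```bash
python3 - <<'E'
from h import *
T=r.camera_params("top")
a=lambda U:((U[0]+.5)/3.7-.5+145,(U[1]+.5)/3.7-.5+135)
b=lambda U:((U[0]+.5)/4-.5+260,(U[1]+.5)/4-.5+140)
f=lambda U,z:(atz(T,U,z,"top")*1e3).round(1)
print("cup",f(a((538,486)),.062),"sand 443.9 15.2")
print("plug",f(a((93,446)),.06),"scale 467.4 244.8")
print("ball",f(b((385,131)),.047),f(b((397,117)),.077),"turn 634.3 -123.2")
q=np.array([f(a(u),.064) for u in [(341,46),(397,63),(362,182),(308,160)]]);print("block",q.mean(0),"gran 647.2 112.9")
E
```

```text
cup [445.4  13.7  62. ] sand 443.9 15.2
plug [467.5 246.8  60. ] scale 467.4 244.8
ball [ 634.3 -123.9   47. ] [ 634.2 -123.6   77. ] turn 634.3 -123.2
block [645.9   112.525  64.   ] gran 647.2 112.9
```

All four pieces measure within about 2 mm of their station centres, so I'm handing in the job.

```bash
python3 -c "
from bench import r
print(r.job_done())"
```

```text
the job is handed in; nothing more can be done
None
```

I handed the job in at about 43.5 s with all four pieces upright on their home stations. I used the cork pad twice: once for the plug while the ball moved, and once for the block while the cup moved. Nothing was put down on the bare cart top or tipped over.

The last top-view check, with the arm clear, showed the cork pad empty, the look-alikes where they started, and these distances from the station centres:

| Piece | Station | Off centre |
|---|---|---|
| Ball | Turntable | under 1 mm |
| Cup | Sanding plate | about 2 mm |
| Plug | Scale platform | about 2 mm |
| Block | Granite plate | about 1.5 mm, lined up with the slab |

- **Forces:** no reading passed about 10 N. The highest was on the ball grasp, where the closing pads pushed the tool up.
- **Disagreements:** the top and wrist views differed by 1–3 mm on where things stood. Several early two-view height checks failed because I had matched the wrong plate corners. I discarded those and used the stated 20 mm, which the turntable height check and the contact heights at each placing agreed with.

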